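Clamp an extinguisher with the capstan and pressure-test it

ROBOT

A 6-joint arm with a two-finger parallel gripper is mounted at the origin on the work surface. World frame = base frame: x ahead of the robot, y to its left, z up, the work surface at z = 0. Lengths are in m, angles in degrees, forces in N, time in s.
With the tool pointing down it reaches from about 0.4 to 0.825 m from the base axis. Payload 7 kg.
Tool frame: the origin (TCP) lies midway between the tips of the shut fingers; the grasp point (between the pads) lies 19 mm behind it; z points along the fingers, y is the line along which they close (so a half turn about z gives the same grasp; the last joint's range is limited). The gripper opens to 88 mm and grips with 3 to 60 N. Pads are 19 mm wide; open, the fingers measure 130 mm over their backs; the gripper's body (78 mm by 193 mm) begins 47 mm behind the grasp point.
Start: joints at [90.991, 20.546, 0.682, 0, -70.136, -16.507], TCP at [0.181, 0.65, 0.227] pointing down, gripper open.
Joint ranges: [-176.03, 176.03], [-82.01, 121.73], [-58.28, 71.71], [-173.87, 95.51], [-174.79, -0.11], [-173.66, 173.66]. Speed limits (degrees/s): [136.94, 136.94, 172.46, 180, 180, 180].

INTERFACE

Orientations are given as [roll, pitch, yaw] about the fixed x, y, z axes, in that order (R = Rz(yaw) Ry(pitch) Rx(roll)).
In Python, from plant import ctrl gives the robot as it stands.
- The arm moves only by the tool arm_command, never from a script. Its argument "steps" is a list of rows, each an object with "translation": the shift along the tool's x, y, z in mm, a list of three; "rotation": the turn, a rotation vector about the tool's x, y, z in units of 5 degrees (1.0 is 5 degrees), a list of three; "claw": the finger opening in mm, from 0 to 87.6. In form: [{"translation": [x, y, z], "rotation": [rx, ry, rz], "claw": claw}, ...]. A call has 1 to 5 rows; each row is the pose to reach, as a shift and turn from the pose commanded when the call began, along the tool's axes at that moment; what a row does not reach only later rows make up. A row lasts 1/10 s, in which the tool goes at most 50 mm and 8.59 degrees, less where a joint would pass 70% of its speed; a pose out of reach is approached as far as the arm can. A call with a gripper value outside its range is refused whole. The fingers move at their own pace and stop on an object; the grip force is fixed at half the most. Time passes only in rows, so rows that repeat a pose let the fingers close. It gives the time, the measured TCP pose, the force, the opening and the grip force at its end, in the units of the state.
- ctrl.get_obs(): the state, without advancing time (a new reading comes with each control period).
- ctrl.snapshot(name): name is "scene" or "top"; returns (picture, depth): 384x512x3 uint8, red, green, blue; 384x512 float32, m along the optical axis (not along the pixel's ray), 0 where there is no reading.
- ctrl.calibration(name): a dict with "vertical_fov" (degrees; the focal length in pixels is half the picture's height over the tangent of half this angle, whatever the lens; pixels are square), "cx", "cy" (the principal point, pixels), "rvec" (rotation vector, rad) and "tvec" (3), from world to camera coordinates, as OpenCV has them. Camera axes: x right, y down, z forward; pixel columns grow to the right and rows downward; lengths in m; the calibration is good to about 2 mm. A picture is of the moment at which its call begins. calibration takes no time and is no camera call.
- ctrl.close_job(): hands the job in; it is judged then, once.
The state is a dict: "clock": time; "joint_pos": joint angles; "qvel": joint speeds; "tau": joint torques, N m; "tool_pos": TCP position; "orientation": TCP orientation; "force": force on the tool from outside, world axes, zero at the start; "moment": the same for the moment, N m; "opening": finger opening in m; "gripper_force": force on a finger pad.
Only numpy, scipy, OpenCV 4.12 (cv2) and the standard library are available. Lean on these libraries where they do the work, as an engineer would, in place of code of your own. Each camera call takes 0.05 s, during which the arm holds its last target. There are 200 camera calls.

TASK

Clamp the red fire extinguisher for its pressure test: turn the capstan anticlockwise (seen from above) by pushing its spokes round, until the blue jaw grips the extinguisher firmly against the fixed jaw, but do not overtighten and dent it. Only once it is firmly clamped, press the yellow test pedal all the way down to its stop, keep it there for at least one second, and let it come back up. Leave the clamp tight and everything else on the bench where it is, and do not push on the jaw or the extinguisher directly.

Things in the scene. Friction and masses are not known exactly. Their poses are not given: they have to be found in the camera images.
- stand: Clamp stand bolted to the bench. Origin on the bench top under the capstan's upright axis; at yaw 0 its x points away from the robot; its y runs from the capstan to the extinguisher. Dark base plate 12 mm thick (x -100 to 170, y -190 to 355 mm); grey gear box 85 x 85 mm under the hub, top 82 mm above the bench.
- rack_front (a point): Middle of the front tube of the yellow rack over the capstan, 310 mm above the bench. 14 mm tubes, all at this height: four along y (stand y -170 to 120) at stand x -95 (this one), -20, 55 and 130 mm, two side tubes at y -170 and 120. An upright gripper does not fit under: lean it back to the robot's side of this tube, about 30 degrees, fingers pointing away and down.
- back_jaw: Grey fixed jaw, 140 x 35 x 115 mm, bolted to the base plate at a different place each time (303 to 320 mm from the capstan's axis). Origin under the face of its black rubber pad, 12 mm above the bench; the pad faces -y, towards the moving jaw.
- capstan: Steel capstan with an upright axis. Origin on the axis, level with the spokes' centre lines (112 mm above the bench). Five level spokes 12 mm thick at 0, 72, 144, 216, 288 degrees anticlockwise from its own x axis (its pose turns with it), each with a 24 mm ball centred 106 mm from the axis, yellow on the spoke along x, red on the rest. Hub 60 mm across.
- capstan_top (a point): Top of the hub, 34 mm above the spokes. Turning: anticlockwise from above (the spoke nearest the robot goes to the robot's right) closes the jaw, 10 mm per rad; 1.9 to 4.3 rad in all. It stays where left. Push needed on a spoke 85 mm from the axis: 6 N running free, 7 to 9 N sliding the extinguisher along, then climbing: 11 to 14 N is firmly clamped, 18 N overtightens.
- jaw: Blue moving jaw, 130 x 22 x 100 mm, with a black rubber pad. Origin at the centre of the pad's face, which looks along the stand's +y; it slides along the stand's y as the capstan turns.
- extinguisher: Red fire extinguisher, 110 mm across, lying along its x axis (250 mm body, valve at -x) in two black saddle blocks, loose on the stand's tray between the jaws. Origin under its middle, level with the tray (20 mm above the bench), its axis 67 mm higher. 1.1 to 2.1 kg.
- pedal_base: Dark base plate 180 x 110 x 10 mm of the test pedal, bolted to the bench. Origin at the centre of its underside; x points from the pedal's free end to its hinge.
- pedal_pad (a point): Point on the top of the black rubber pad of the yellow pedal, 100 mm from its hinge, in the middle of its width. The pedal plate is 80 mm wide and 135 mm long, slopes up by 0.30 rad from the hinge towards its free end (-x of pedal_base), and is pressed downwards: this point goes down about 28 mm to the stop.
- pedal (a joint): Angle of the pedal: 0 up, 0.28 rad at its stop. Spring: about 7 N at the pad point to start it, 11 N at the stop.
- tape_roll: Roll of red tape, 64 mm across, 22 mm high, lying on the stand's base plate. Bystander. Origin at the centre of its underside.
- red_cap: Red domed cap, 76 mm across, 88 mm high. Bystander. Origin at the centre of its underside.
- brass_valve: Brass valve body, 48 mm across, 80 mm high. Bystander. Origin at the centre of its underside.
- oil_bottle: White bottle, 56 mm across, 150 mm high. Bystander. Origin at the centre of its underside.
- scraper: Scraper with a wooden handle, about 280 mm long, lying along its x axis. Bystander.
- wrench: Steel wrench, about 180 mm long, lying along its x axis. Bystander.

How it is judged:
By the outcome, as a careful person would: the job done as asked, in the order asked, and still so for the second after the job is handed in, with the robot touching nothing.
It also fails if it takes over 72 s, if anything falls off the work surface, if the arm or the gripper's body presses on something with over 40 N, if the wrist force passes 120 N, or if a joint passes its speed limit or range.

## Working session

There is one attempt and no reset: what is moved stays moved. The work goes in short steps, Python scripts to look and compute and a tool call to move; the robot and the scene stay as the last step left them, time stands still between calls to the robot, and variables do not carry over. Pictures are saved under pics/ and viewed, at most 10 in all, crops included, and the job is handed in when it is done.

Besides the shell and the picture viewer there is one more tool, called after "Emit:" as name([rows], argument=value, ...), one row to a line, values as JSON. arm_command: Moves the arm, as the interface text tells. Its arguments: {"type":"object","properties":{"steps":{"type":"array"}},"required":["steps"]}

```bash
ls; mkdir -p pics
cat > h.py <<'E'
import numpy as np, cv2
from plant import ctrl
from scipy.spatial.transform import Rotation as R
def cam(n):
    c=ctrl.calibration(n); f=192/np.tan(np.radians(c['vertical_fov'])/2)
    return f,c['cx'],c['cy'],cv2.Rodrigues(np.array(c['rvec'],float))[0],np.array(c['tvec'],float).ravel(),c
def unproj(n,depth):
    f,cx,cy,Rm,t,_=cam(n); v,u=np.mgrid[:384,:512]
    P=np.stack([(u-cx)/f*depth,(v-cy)/f*depth,depth],-1)
    return (P-t)@Rm
def ray(n,u,v,z):
    f,cx,cy,Rm,t,_=cam(n); d=np.array([(u-cx)/f,(v-cy)/f,1])@Rm; o=-t@Rm
    return o+d*(z-o[2])/d[2]
def proj(n,p):
    f,cx,cy,Rm,t,_=cam(n); q=Rm@np.array(p)+t; return q[0]/q[2]*f+cx,q[1]/q[2]*f+cy
E
python3 - <<'E'
from h import *
for n in('scene','top'):
    im,d=ctrl.snapshot(n); np.savez(f'{n}0.npz',im=im,d=d)
    cv2.imwrite(f'pics/{n}0.png',cv2.resize(im[:,:,::-1],(800,600),interpolation=cv2.INTER_CUBIC))
    print(n,cam(n)[5],(d>0).mean(), -cam(n)[4]@cam(n)[3])
print(ctrl.get_obs())
E
```

```text
pics
scene {'vertical_fov': 50.516363069938734, 'cx': 261.15545179744436, 'cy': 190.73816737579267, 'rvec': array([ 2.18020732,  0.83819522, -0.38320181]), 'tvec': array([-0.36226149, -0.03382669,  1.68343801])} 0.9961395263671875 [ 1.13056462 -0.69229979  1.09949343]
top {'vertical_fov': 56.73404420541919, 'cx': 259.95385127945315, 'cy': 195.99363850928606, 'rvec': array([ 2.18677667, -2.12575938,  0.10514628]), 'tvec': array([0.01516181, 0.5157667 , 1.27630771])} 0.9957784016927084 [0.36900736 0.00816033 1.32626299]
{'clock': 0.1, 'joint_pos': array([ 9.09927091e+01,  2.05873892e+01,  6.39136438e-01, -1.90311137e-02,
       -7.01386878e+01, -1.65078505e+01]), 'qvel': array([-0.06874172, -0.17385063,  0.01430458,  0.17880194, -0.07273794,
       -0.02364358]), 'tau': array([-1.66451970e-03, -5.84162486e+01,  2.93748307e+01,  7.01539770e+00,
        1.01706258e-02, -5.62439550e-05]), 'tool_pos': array([0.18044836, 0.649957  , 0.22571254]), 'orientation': array([ 1.79911559e+02, -7.55227922e-03, -1.55216149e+01]), 'force': array([ 0.07167711, -0.11093344,  0.53692033]), 'moment': array([ 0.00447239,  0.02874485, -0.00045759]), 'gripper_force': 0.0, 'opening': 0.08751301792632507}
```

View pics/scene0.png

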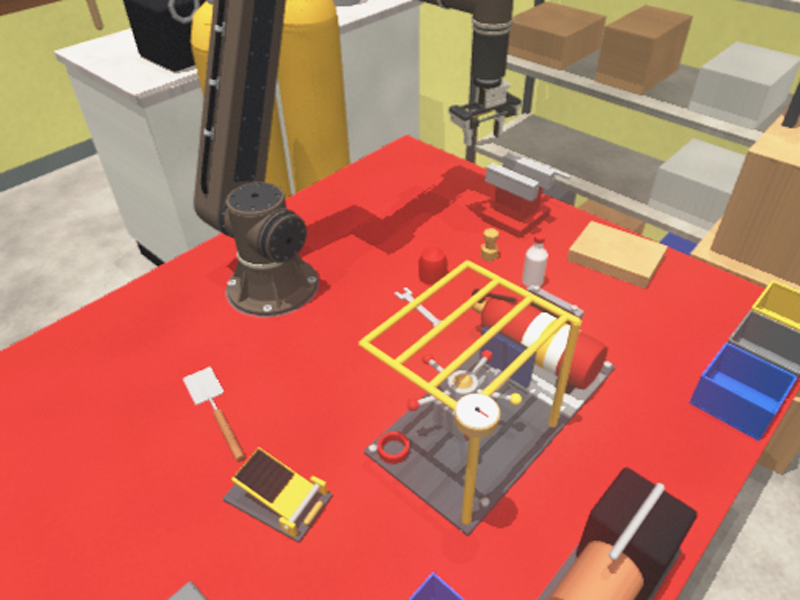

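View pics/top0.png

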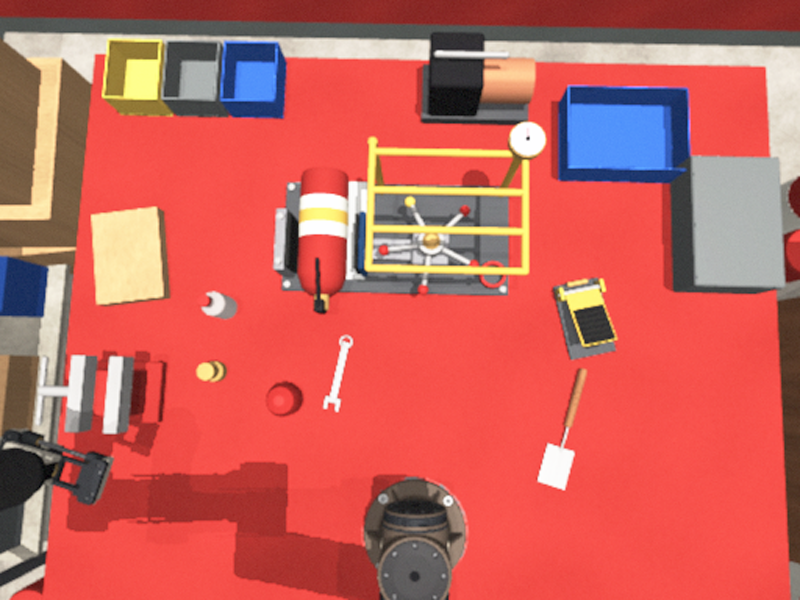

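The scene view shows the capstan at about (463,380) under the yellow rack and the pedal at (280,490). In the top view the hub is at (432,240), the yellow ball at (410,202), the red balls at (465,210), (384,250), (423,290) and (475,265), and the pedal pad at (592,325).

Run:
```python
from h import *
np.set_printoptions(precision=4,suppress=True)
z=np.load('top0.npz');im,d=z['im'],z['d'];P=unproj('top',d)
s=.64
def at(u,v,r=2):
    u,v=int(u*s),int(v*s);return np.median(P[v-r:v+r+1,u-r:u+r+1].reshape(-1,3),0)
hsv=cv2.cvtColor(im,cv2.COLOR_RGB2HSV);H,S,V=[hsv[...,i].astype(int) for i in range(3)]
print('table',at(500,400),at(200,450))
print('hub',at(432,240))
Z=P[...,2];x,y=P[...,0],P[...,1]
reg=np.zeros_like(Z,bool);reg[int(130*s):int(300*s),int(360*s):int(535*s)]=1
rk=reg&(Z>.30)&(Z<.325);Q=P[rk]
rect=cv2.minAreaRect(Q[:,:2].astype(np.float32));print('rack',rect,cv2.boxPoints(rect),np.median(Q[:,2]))
c=ray('top',432*s,240*s,.146);print('hubray',c)
m=reg&(Z>.135)&(Z<.16);print('hubtop',m.sum(),P[m].mean(0),P[m].min(0),P[m].max(0))
for nm,(u,v) in dict(Y=(410,202),r1=(465,210),r2=(384,250),r3=(423,290),r4=(475,265)).items():
    print(nm,ray('top',u*s,v*s,.118), at(u,v,1))
b=reg&(Z>.1)&(Z<.135)&(S>120)
n,l,st,ce=cv2.connectedComponentsWithStats(b.astype(np.uint8))
for i in range(1,n):
    if st[i,4]>8:
        q=l==i;print('ball',st[i,4],H[q].mean(),P[q].mean(0), ray('top',*ce[i],.118))
# extinguisher, jaw
for nm,u,v in[('ext',323,195),('jawtop',362,240),('backjaw',281,240),('pedalpad',592,325),('pedhinge',580,287),('tape',491,275)]:
    print(nm,at(u,v,1))
# pedal: points above table
m=(x>.2)&(x<.6)&(Z>.006)&(Z<.1);m[:, :int(545*s)]=0;m[:,int(625*s):]=0;m[:int(270*s)]=0;m[int(360*s):]=0
r=cv2.minAreaRect(P[m][:,:2].astype(np.float32));print('pedal all',r,cv2.boxPoints(r))
dark=m&(V<80)&(Z>.025);q=P[dark];r=cv2.minAreaRect(q[:,:2].astype(np.float32));print('pad',dark.sum(),r,cv2.boxPoints(r))
A=np.c_[q[:,:2],np.ones(len(q))];print('plane',np.linalg.lstsq(A,q[:,2],rcond=None)[0],q[:,2].min(),q[:,2].max())
# stand plate
crop=im[int(120*s):int(370*s),int(260*s):int(640*s),::-1]
cv2.imwrite('pics/crop.png',cv2.resize(crop,None,fx=3.2,fy=3.2,interpolation=cv2.INTER_CUBIC))
z=np.load('scene0.npz');im2,d2=z['im'],z['d'];P2=unproj('scene',d2)
for nm,u,v in[('hub',463,379),('yball',516,399),('red',413,405),('rack corner near',362,343),('rackfar',468,265),('ped',285,475)]:
    uu,vv=int(u*s),int(v*s);print('S',nm,np.median(P2[vv-1:vv+2,uu-1:uu+2].reshape(-1,3),0))
```

```text
table [ 0.3028 -0.197  -0.0007] [0.166  0.5037 0.0005]
hub [ 0.6498 -0.0222  0.1454]
rack ((0.6810423135757446, -0.048092231154441833), (0.26454341411590576, 0.31248611211776733), 0.2752494215965271) [[ 0.548   0.1075]
 [ 0.5495 -0.205 ]
 [ 0.8141 -0.2037]
 [ 0.8126  0.1088]] 0.3156345879766058
hubray [ 0.6478 -0.0239  0.146 ]
hubtop 183 [ 0.6651 -0.0156  0.1411] [ 0.61   -0.1967  0.1351] [0.8013 0.137  0.1599]
Y [0.7398 0.0265 0.118 ] [0.7399 0.0279 0.1206]
r1 [ 0.7246 -0.0966  0.118 ] [ 0.7244 -0.0939  0.1228]
r2 [0.6291 0.081  0.118 ] [0.6279 0.0832 0.1229]
r3 [ 0.542  -0.0076  0.118 ] [ 0.5432 -0.005   0.125 ]
r4 [ 0.6007 -0.1207  0.118 ] [ 0.6023 -0.1168  0.1227]
ball 17 17.294117647058822 [0.7942 0.0996 0.1176] [0.7941 0.0996 0.118 ]
ball 19 15.736842105263158 [ 0.7957 -0.1853  0.1177] [ 0.7956 -0.1853  0.118 ]
ball 20 26.2 [0.742  0.0311 0.1202] [0.7427 0.0312 0.118 ]
ball 28 0.5357142857142857 [ 0.725  -0.0942  0.1206] [ 0.7258 -0.0944  0.118 ]
ball 110 107.22727272727273 [0.6492 0.131  0.1305] [0.6521 0.1323 0.118 ]
ball 27 0.7407407407407407 [0.6304 0.0835 0.1214] [0.6311 0
[... 323 characters left out ...]
.0117]
tape [ 0.5981 -0.1694  0.01  ]
pedal all ((0.5018526315689087, -0.3921666443347931), (0.18744274973869324, 0.1927177459001541), 89.25392150878906) [[ 0.4043 -0.4846]
 [ 0.597  -0.4871]
 [ 0.5994 -0.2997]
 [ 0.4067 -0.2972]]
pad 399 ((0.48280593752861023, -0.39467310905456543), (0.0762828141450882, 0.06668475270271301), 12.86769962310791) [[ 0.4382 -0.3707]
 [ 0.453  -0.4357]
 [ 0.5274 -0.4187]
 [ 0.5126 -0.3537]]
plane [-0.306  -0.0772  0.186 ] 0.05324592706834925 0.08460960018210441
S hub [ 0.6515 -0.0194  0.1471]
S yball [0.7486 0.0279 0.1217]
S red [ 0.6084 -0.1167  0.1201]
S rack corner near [ 0.5565 -0.1901  0.3163]
S rackfar [0.561  0.0962 0.3166]
S ped [ 0.5089 -0.3636  0.0583]
```

View pics/crop.png

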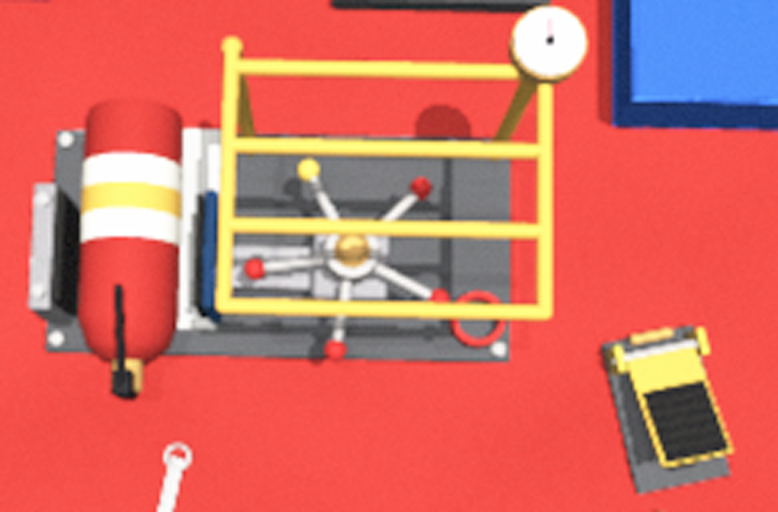

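The crop shows the jaw (blue edge at (207,255)) with the extinguisher left of it. The hub is at (350,248) and the balls at (308,168), (420,187), (255,267), (335,350) and (440,297). The mean of the balls puts the axis at (0.650,-0.020), with the yellow spoke at about 29° and the nearest spoke at 172°. The rack front tube is at x≈0.555. All of these agree with the sizes given.

```bash
cat >> h.py <<'E'
np.set_printoptions(precision=4,suppress=True)
def go(p,rpy,o=None):
    o=o or ctrl.get_obs(); A=R.from_euler('xyz',o['orientation'],degrees=True)
    dp=A.inv().apply(np.array(p)-o['tool_pos'])*1000; dr=(A.inv()*R.from_euler('xyz',rpy,degrees=True)).as_rotvec(degrees=True)/5
    print('t',dp.round(1),'r',dr.round(3),'|t|',np.linalg.norm(dp).round(),'|r|deg',(5*np.linalg.norm(dr)).round(1))
E
python3 -c "
from h import *
go([.28,.45,.26],[180,-30,0])
go([.495,.035,.235],[180,-30,0],dict(tool_pos=[.28,.45,.26],orientation=[180,-30,0]))"
```

```text
t [149.4 166.1 -34. ] r [ 0.83   5.964 -3.028] |t| 226.0 |r|deg 33.7
t [173.7 415.  129.2] r [0. 0. 0.] |t| 468.0 |r|deg 0.0
```

Emit:
arm_command([
  {"translation":[30,33,-7],"rotation":[0.17,1.2,-0.6],"claw":0},
  {"translation":[60,66,-14],"rotation":[0.33,2.4,-1.2],"claw":0},
  {"translation":[90,100,-20],"rotation":[0.5,3.6,-1.8],"claw":0},
  {"translation":[120,133,-27],"rotation":[0.66,4.8,-2.4],"claw":0},
  {"translation":[149,166,-34],"rotation":[0.83,5.96,-3.03],"claw":0},
])

```text
clock: 0.6
tool_pos: [0.2801, 0.4494, 0.2606]
orientation: [-179.9, -30.2, 0.2]
force: [0.9, -1.1, 1.5]
opening: 0.0529
gripper_force: 0.0
```

Emit:
arm_command([
  {"translation":[17,42,13],"rotation":[0,0,0],"claw":0},
  {"translation":[35,83,26],"rotation":[0,0,0],"claw":0},
  {"translation":[52,124,39],"rotation":[0,0,0],"claw":0},
  {"translation":[69,166,52],"rotation":[0,0,0],"claw":0},
  {"translation":[87,207,65],"rotation":[0,0,0],"claw":0},
])

```text
clock: 1.1
tool_pos: [0.3878, 0.2417, 0.2472]
orientation: [-179.9, -30.0, 0.0]
force: [1.7, 0.4, 0.3]
opening: 0.0132
gripper_force: 0.0
```

Emit:
arm_command([
  {"translation":[17,42,13],"rotation":[0,0,0],"claw":0},
  {"translation":[35,83,26],"rotation":[0,0,0],"claw":0},
  {"translation":[52,124,39],"rotation":[0,0,0],"claw":0},
  {"translation":[69,166,52],"rotation":[0,0,0],"claw":0},
  {"translation":[87,207,65],"rotation":[0,0,0],"claw":0},
])

```text
clock: 1.6
tool_pos: [0.4957, 0.0343, 0.2349]
orientation: [-179.8, -30.1, -0.1]
force: [1.1, 0.9, -0.6]
opening: 0.0004
gripper_force: 0.0
```

Emit:
arm_command([
  {"translation":[0,4,40],"rotation":[0,0,0],"claw":0},
  {"translation":[0,4,80],"rotation":[0,0,0],"claw":0},
  {"translation":[0,4,120],"rotation":[0,0,0],"claw":0},
  {"translation":[0,4,158],"rotation":[0,0,0],"claw":0},
  {"translation":[0,4,158],"rotation":[0,0,0],"claw":0},
])

```text
clock: 2.1
tool_pos: [0.5895, 0.031, 0.131]
orientation: [-179.6, -26.1, -0.0]
force: [-0.0, -1.3, -0.7]
opening: 0.0004
gripper_force: 0.0
```

```bash
cat >> h.py <<'E'
C=np.array([.650,-.020])
def beta_tcp(b,off=.027,r=.085):
    b=np.radians(b);p=C+r*np.array([np.cos(b),np.sin(b)])+off*np.array([np.sin(b),-np.cos(b)])
    return np.array([p[0]+.0085,p[1],.0973])
def look(name,save=None):
    im,d=ctrl.snapshot('top');P=unproj('top',d);Z=P[...,2]
    hsv=cv2.cvtColor(im,cv2.COLOR_RGB2HSV)
    rr=np.hypot(P[...,0]-C[0],P[...,1]-C[1])
    m=(Z>.108)&(Z<.135)&(hsv[...,1]>120)&(abs(rr-.106)<.014)
    n,l,st,ce=cv2.connectedComponentsWithStats(m.astype(np.uint8))
    for i in range(1,n):
        if st[i,4]>6:
            q=P[l==i].mean(0);print('ball',st[i,4],q,'bearing',(np.degrees(np.arctan2(q[1]-C[1],q[0]-C[0]))%360).round(1),'H',hsv[l==i][:,0].mean().round())
    m=(hsv[...,0]>95)&(hsv[...,0]<125)&(hsv[...,1]>120)&(Z>.1)&(Z<.14)&(abs(P[...,0]-.65)<.1)&(P[...,1]>.08)&(P[...,1]<.25)
    if m.sum():print('jaw top y',np.percentile(P[m][:,1],[5,50,95]),m.sum())
    hs=(hsv[...,0]<6)|(hsv[...,0]>174)
    m=hs&(hsv[...,1]>150)&(Z>.145)&(P[...,1]>.15)&(P[...,1]<.3)&(abs(P[...,0]-.66)<.15)
    if m.sum():print('ext crest',P[m].mean(0),m.sum())
    if save:cv2.imwrite(f'pics/{save}.png',cv2.resize(im[70:260,150:430,::-1],None,fx=2.8,fy=2.8,interpolation=cv2.INTER_CUBIC))
E
python3 - <<'E'
from h import *
o=ctrl.get_obs();print(o['tool_pos'],o['orientation'],o['force'],o['clock'])
look('t')
p=o['tool_pos']
for b in range(144,222,6):
    d=(beta_tcp(b)-[.5745,.03,.0973])*1000;print(b,beta_tcp(b).round(4),'tool',np.round([.866*d[0],-d[1],.5*d[0]],1))
E
```

```text
[0.5895 0.031  0.131 ] [-179.6187  -26.0709   -0.0307] [-0.0299 -1.2835 -0.6836] 2.1
ball 19 [0.7418 0.0311 0.1199] bearing 29.1 H 26.0
ball 27 [ 0.7252 -0.0942  0.1207] bearing 315.4 H 1.0
ball 27 [0.6305 0.0833 0.1209] bearing 100.7 H 1.0
ball 19 [ 0.6062 -0.1161  0.1225] bearing 245.5 H 1.0
jaw top y [0.1265 0.1322 0.1376] 114
ext crest [0.6426 0.2261 0.1499] 27
144 [0.6056 0.0518 0.0973] tool [ 26.9 -21.8  15.6]
150 [0.5984 0.0459 0.0973] tool [ 20.7 -15.9  11.9]
156 [0.5918 0.0392 0.0973] tool [15.  -9.2  8.7]
162 [0.586  0.0319 0.0973] tool [10.  -1.9  5.8]
168 [0.581  0.0241 0.0973] tool [5.6 5.9 3.2]
174 [0.5768 0.0157 0.0973] tool [ 2.  14.3  1.1]
180 [0.5735 0.007  0.0973] tool [-0.9 23.  -0.5]
186 [ 0.5711 -0.002   0.0973] tool [-2.9 32.  -1.7]
192 [ 0.5697 -0.0113  0.0973] tool [-4.1 41.3 -2.4]
198 [ 0.5693 -0.0206  0.0973] tool [-4.5 50.6 -2.6]
204 [ 0.5699 -0.0299  0.0973] tool [-4.  59.9 -2.3]
210 [ 0.5714 -0.0391  0.0973] tool [-2.7 69.1 -1.6]
216 [ 0.5739 -0.0481  0.0973] tool [-0.6 78.1 -0.3]
```

```bash
python3 -c "
from h import *
o=ctrl.get_obs();print(o['joint_pos'],o['qvel'],o['tool_pos'])"
```

```text
[ 12.7939   4.2964 -58.2183  69.9186  -5.5956   8.5832] [ 2.8607 -3.0221 -0.5044 -7.5076 -2.4004  4.5951] [0.5891 0.0307 0.131 ]
```

Emit:
arm_command([
  {"translation":[0,0,0],"rotation":[0,0,0],"claw":0},
])

```text
clock: 2.25
tool_pos: [0.5885, 0.0307, 0.133]
orientation: [-179.6, -26.2, -0.1]
force: [-0.9, -0.7, 0.1]
opening: 0.0004
gripper_force: 0.0
```

The elbow joint has reached its fold limit (j3 = -58°), so this lean and reach is not attainable. I'll back out and collect a few joint and pose pairs, then fit the arm's planar geometry and choose the lean from that.

Emit:
arm_command([
  {"translation":[0,0,-40],"rotation":[0,0,0],"claw":0},
  {"translation":[0,0,-70],"rotation":[0,0,0],"claw":0},
  {"translation":[0,0,-70],"rotation":[0,0,0],"claw":0},
  {"translation":[0,0,-70],"rotation":[0,0,0],"claw":0},
])

```text
clock: 2.65
tool_pos: [0.5554, 0.0338, 0.1984]
orientation: [-179.1, -26.3, -0.2]
force: [0.1, 1.4, 0.7]
opening: 0.0006
gripper_force: 0.0
```

```bash
python3 -c "
from h import *
o=ctrl.get_obs();print(o['joint_pos'],o['tool_pos'],o['orientation'])"
```

```text
[ 29.3718  -4.0969 -49.4947  30.4847 -23.8851  34.8673] [0.5554 0.0338 0.1984] [-179.1187  -26.3445   -0.1721]
```

Emit:
arm_command([
  {"translation":[0,0,-40],"rotation":[0,-1.5,0],"claw":0},
  {"translation":[-20,0,-70],"rotation":[0,-3,0],"claw":0},
  {"translation":[-20,0,-70],"rotation":[0,-3,0],"claw":0},
  {"translation":[-20,0,-70],"rotation":[0,-3,0],"claw":0},
])

```text
clock: 3.05
tool_pos: [0.5108, 0.0322, 0.2537]
orientation: [-179.5, -11.6, 0.2]
force: [0.2, 0.1, -0.5]
opening: 0.0001
gripper_force: 0.0
```

```bash
python3 -c "
from h import *
o=ctrl.get_obs();print(o['joint_pos'],o['tool_pos'],o['orientation'])"
```

```text
[ 29.6937  -3.6059 -28.4148   6.3837 -54.9883  57.3127] [0.5108 0.0322 0.2537] [-179.475   -11.5877    0.1514]
```

```bash
cat > kin.py <<'E'
from h import *
from scipy.optimize import least_squares
D=[([90.9927,20.5874,.6391,-.019,-70.1387,-16.5079],[.18045,.64996,.22571],[179.91,-.0076,-15.52]),
([12.7939,4.2964,-58.2183,69.9186,-5.5956,8.5832],[.5889,.0307,.1315],[-179.6,-26.1,-.05]),
([29.3718,-4.0969,-49.4947,30.4847,-23.8851,34.8673],[.5554,.0338,.1984],[-179.1187,-26.3445,-.1721]),
([29.6937,-3.6059,-28.4148,6.3837,-54.9883,57.3127],[.5108,.0322,.2537],[-179.475,-11.5877,.1514])]
import json,os
if os.path.exists('D.json'):D+=json.load(open('D.json'))
E_=lambda s,a:R.from_euler(s,a,degrees=True)
SG=(1,1,1)
def fk(q,k):
    e1,h,l1,l1x,l2x,l2z,e3,L,a=k
    A=E_('z',q[0]);p=A.apply([a,-e1,h]);A=A*E_('y',q[1]);p=p+A.apply([l1x,0,l1])
    A=A*E_('y',-q[2]);p=p+A.apply([l2x,0,l2z]);A=A*E_('x',SG[0]*q[3]);p=p+A.apply([0,-e3,0])
    A=A*E_('y',-SG[1]*q[4]);p=p+A.apply([L,0,0]);A=A*E_('x',SG[2]*q[5])
    return p,A*T0
def setT():
    global T0
    T0=R.identity();T0=fk(D[0][0],np.zeros(9))[1].inv()*E_('xyz',D[0][2])
def orierr():
    setT();return [np.degrees((fk(q,np.zeros(9))[1].inv()*E_('xyz',o)).magnitude()).round(2) for q,p,o in D]
E
python3 - <<'E'
import kin,itertools
from kin import *
for s in itertools.product((1,-1),(1,),(1,-1)):
    kin.SG=s;print(s,orierr())
for s in [min(itertools.product((1,-1),(1,),(1,-1)),key=lambda s:(setattr(kin,'SG',s),sum(orierr()))[1])]:
    kin.SG=s;setT();print(s)
    x0=np.array([.1,.3,.4,0,.4,0,.09,.3,0])
    f=lambda k:np.r_[np.concatenate([(fk(q,k)[0]-p)*1000 for q,p,o in D]),(k[[3,5,8]])*3]
    r=least_squares(f,x0);print(r.x.round(4),r.fun.round(1))
E
```

```text
(1, 1, 1) [np.float64(0.0), np.float64(170.16), np.float64(159.8), np.float64(155.11)]
(1, 1, -1) [np.float64(0.0), np.float64(139.87), np.float64(60.99), np.float64(12.78)]
(-1, 1, 1) [np.float64(0.0), np.float64(50.2), np.float64(102.75), np.float64(147.64)]
(-1, 1, -1) [np.float64(0.0), np.float64(0.07), np.float64(0.0), np.float64(0.0)]
(-1, 1, -1)
[-0.      0.1996  0.6014 -0.0004  0.4633 -0.0008  0.1918  0.3782  0.001 ] [-0.  -0.   0.   0.  -0.  -0.1 -0.  -0.   0.1  0.   0.  -0.1 -0.  -0.
  0. ]
```

```bash
cat >> kin.py <<'E'
SG=(-1,1,-1);setT();K=np.array([0,.2,.6014,0,.4633,0,.1918,.3782,.0])
LO=np.array([-176.03,-82.01,-58.28,-173.87,-174.79,-173.66]);HI=np.array([176.03,121.73,71.71,95.51,-.11,173.66])
def ik(p,o,n=30,seed=None,rng=np.random.default_rng(0)):
    O=o if isinstance(o,R) else E_('xyz',o)
    def f(q):
        a,b=fk(q,K);return np.r_[(a-p)*10,(b.inv()*O).as_rotvec()*3]
    S=[]
    for i in range(n):
        q0=np.array(seed,float) if seed is not None and i==0 else rng.uniform(LO,HI)
        r=least_squares(f,np.clip(q0,LO+.01,HI-.01),bounds=(LO,HI),x_scale=50)
        if r.cost<1e-8 and not any(np.abs(r.x-s).max()<2 for s in S):S.append(r.x)
    return S
E
python3 - <<'E'
from kin import *
def rot(lean,yaw): return R.from_euler('z',yaw,degrees=True)*E_('xyz',[180,-lean,0])
for lean in (30,25,20):
  for b in (150,180,210):
    for yaw in (-40,-20,0,20,40):
        S=ik(beta_tcp(b),rot(lean,yaw),12)
        print(lean,b,yaw,[ (s.round(0).astype(int).tolist(), round(float(min((s-LO).min(),(HI-s).min())),1)) for s in S])
E
```

```text
30 150 -40 [([27, 13, -55, 73, -29, -44], 3.4)]
30 150 -20 []
30 150 0 []
30 150 20 []
30 150 40 [([12, 12, -26, -30, -28, 142], 28.0)]
30 180 -40 []
30 180 -20 []
30 180 0 []
30 180 20 [([20, 7, -47, 2, -6, 88], 5.8)]
30 180 40 [([6, 11, -27, -33, -31, 149], 24.6)]
30 210 -40 []
30 210 -20 []
30 210 0 []
30 210 20 [([12, 8, -39, -16, -14, 112], 14.3)]
30 210 40 [([0, 12, -25, -35, -35, 156], 17.6)]
25 150 -40 [([30, 13, -50, 56, -29, -30], 8.0)]
25 150 -20 [([17, 10, -57, 81, -15, -24], 1.2)]
25 150 0 []
25 150 20 [([24, 10, -43, 8, -13, 79], 12.5)]
25 150 40 [([15, 12, -27, -21, -29, 131], 29.4)]
25 180 -40 [([25, 10, -55, 60, -26, -31], 3.5)]
25 180 -20 []
25 180 0 []
25 180 20 [([20, 8, -42, 1, -15, 89], 14.5)]
25 180 40 [([10, 11, -28, -24, -31, 138], 30.4)]
25 210 -40 [([18, 10, -57, 66, -23, -29], 1.6)]
25 210 -20 []
25 210 0 []
25 210 20 [([14, 8, -38, -8, -19, 104], 18.8)]
25 210 40 [([4, 12, -26, -26, -35, 145], 28.4)]
20 150 -40 [([31, 14, -44, 39, -31, -15], 14.2)]
20 150 -20 [([27, 12, -49, 43, -21, 3], 9.6)]
20 150 0 [([26, 11, -47, 32, -16, 35], 10.9)]
20 150 20 [([24, 11, -37, 4, -22, 83], 21.6)]
20 150 40 [([18, 13, -26, -14, -32, 123], 31.8)]
20 180 -40 [([28, 11, -48, 41, -29, -14], 9.8)]
20 180 -20 [([24, 9, -53, 46, -19, 4], 5.7)]
20 180 0 [([23, 8, -50, 30, -15, 39], 8.3)]
20 180 20 [([20, 9, -38, 0, -23, 89], 20.1)]
20 180 40 [([13, 12, -28, -16, -33, 129], 30.3)]
20 210 -40 [([23, 11, -50, 43, -26, -11], 8.5)]
20 210 -20 [([18, 8, -53, 45, -18, 10], 5.3)]
20 210 0 [([18, 8, -48, 23, -16, 51], 10.5)]
20 210 20 [([14, 10, -36, -5, -25, 100], 22.7)]
20 210 40 [([7, 12, -26, -18, -36, 136], 32.1)]
```

```bash
cat >> kin.py <<'E'
def ori(phi,psi):
    a,b=np.radians([phi,psi]);d=np.array([np.sin(a)*np.cos(b),np.sin(a)*np.sin(b),-np.cos(a)])
    x=np.array([-d[2],0,d[0]]);x/=np.linalg.norm(x);return R.from_matrix(np.c_[x,np.cross(d,x),d])
def tcp(b,O,off=.027,r=.085,dz=.0147):
    b=np.radians(b);p=C+r*np.array([np.cos(b),np.sin(b)])+off*np.array([np.sin(b),-np.cos(b)])
    d=O.as_matrix()[:,2];return np.r_[p,.112]+d*dz/-d[2]
def clear(p,O):
    d=O.as_matrix()[:,2];x=O.as_matrix()[:,0];v=np.array([.555,0,.31])-p;v[1]=0
    return (v@x-.039-.007)*1000
E
python3 - <<'E'
from kin import *
q=[29.6937,-3.6059,-28.4148,6.3837,-54.9883,57.3127]
for phi,psi in((30,30),(27,30),(28,40)):
    O=ori(phi,psi);print(phi,psi,O.as_euler('xyz',degrees=True).round(1))
    s=q
    p0=tcp(163,O)-.11*O.as_matrix()[:,2]
    for nm,p in [('st',p0)]+[(b,tcp(b,O)) for b in (152,160,170,180,195,210,225,235)]:
        S=ik(p,O,1,seed=s)
        if S:s=S[0]
        print(nm,p.round(4),S[0].round(0).astype(int).tolist() if S else None,'clr',clear(p,O).round(1))
E
```

```text
30 30 [-165.5  -26.6    0. ]
st [0.5363 0.0074 0.1926] [16, -4, -35, -14, -30, 88] clr 23.2
152 [0.595  0.048  0.0973] [18, 10, -34, -19, -17, 92] clr 13.4
160 [0.5867 0.0387 0.0973] [17, 9, -34, -21, -18, 94] clr 20.8
170 [0.5783 0.0256 0.0973] [16, 9, -34, -22, -19, 97] clr 28.3
180 [0.5724 0.0112 0.0973] [13, 8, -34, -24, -20, 101] clr 33.6
195 [ 0.5683 -0.0117  0.0973] [9, 9, -33, -27, -23, 107] clr 37.3
210 [ 0.5702 -0.0349  0.0973] [5, 9, -31, -29, -25, 112] clr 35.5
225 [ 0.5782 -0.0568  0.0973] [2, 10, -28, -31, -28, 116] clr 28.4
235 [ 0.5865 -0.0699  0.0973] [0, 12, -27, -31, -29, 118] clr 21.0
27 30 [-166.9  -23.8    0. ]
st [0.5398 0.0094 0.1953] [17, -3, -34, -11, -33, 83] clr 14.2
152 [0.5941 0.0475 0.0973] [20, 10, -34, -14, -20, 85] clr 4.1
160 [0.5858 0.0382 0.0973] [19, 10, -34, -15, -20, 87] clr 11.6
170 [0.5775 0.0251 0.0973] [17, 9, -35, -17, -21, 90] clr 19.3
180 [0.5715 0.0107 0.0973] [15, 9, -34, -18, -22, 93] clr 24.8
195 [ 0.5674 -0.0122  0.0973] [11, 9, -33, -21, -24, 99] clr 28.5
210 [ 0.5694 -0.0354  0.0973] [8, 9, -31, -23, -26, 104] clr 26.7
225 [ 0.5773 -0.0573  0.0973] [4, 11, -29, -25, -28, 108] clr 19.5
235 [ 0.5856 -0.0704  0.0973] [2, 12, -27, -26, -29, 111] clr 11.9
28 40 [-162.4  -22.2    0. ]
st [0.543  0.0025 0.1944] [10, 0, -27, -21, -40, 97] clr 8.7
152 [0.5936 0.0488 0.0973] [14, 12, -27, -26, -28, 101] clr -1.5
160 [0.5853 0.0395 0.0973] [13, 11, -28, -27, -28, 102] clr 6.1
170 [0.577  0.0264 0.0973] [11, 11, -28, -28, -29, 104] clr 13.9
180 [0.571  0.012  0.0973] [9, 10, -28, -29, -30, 107] clr 19.4
195 [ 0.5669 -0.0109  0.0973] [6, 11, -27, -30, -32, 111] clr 23.2
210 [ 0.5689 -0.0341  0.0973] [2, 11, -26, -31, -34, 114] clr 21.4
225 [ 0.5768 -0.056   0.0973] [-1, 13, -24, -32, -36, 117] clr 14.1
235 [ 0.5851 -0.0691  0.0973] [-3, 14, -22, -32, -37, 119] clr 6.3
```

```bash
python3 -c "
from kin import *
O=ori(30,30);e=O.as_euler('xyz',degrees=True)
go(tcp(163,O)-.11*O.as_matrix()[:,2],e)
for b in (163,168,172,176,180,190,200,210,220,230):print(b,(O.inv().apply(tcp(b,O)-tcp(163,O))*1000).round(1))
print(O.as_matrix())
"
```

```text
t [12.7 25.5 64.8] r [ 2.765  2.981 -0.363] |t| 71.0 |r|deg 20.4
163 [0. 0. 0.]
168 [-3.7  5.9 -3.4]
172 [-6.3 10.9 -6.1]
176 [-8.5 16.2 -8.6]
180 [-10.4  21.6 -10.9]
190 [-13.4  35.9 -16.2]
200 [-14.1  50.9 -20.4]
210 [-12.3  66.  -23.4]
220 [ -8.1  80.9 -25.1]
230 [ -1.7  95.1 -25.4]
[[ 0.8944  0.1118  0.433 ]
 [ 0.     -0.9682  0.25  ]
 [ 0.4472 -0.2236 -0.866 ]]
```

Emit:
arm_command([
  {"translation":[0,0,0],"rotation":[1.0,1.0,-0.1],"claw":0},
  {"translation":[0,10,20],"rotation":[1.9,2.0,-0.25],"claw":0},
  {"translation":[12,25,50],"rotation":[2.77,2.98,-0.36],"claw":0},
  {"translation":[12.7,25.5,64.8],"rotation":[2.77,2.98,-0.36],"claw":0},
  {"translation":[12.7,25.5,64.8],"rotation":[2.77,2.98,-0.36],"claw":0},
])

```text
clock: 3.55
tool_pos: [0.5322, 0.0034, 0.1859]
orientation: [-165.7, -26.1, -0.2]
force: [-0.6, -0.4, -0.4]
opening: 0.0005
gripper_force: 0.0
```

Emit:
arm_command([
  {"translation":[0,0,35],"rotation":[0,0,0],"claw":0},
  {"translation":[0,0,70],"rotation":[0,0,0],"claw":0},
  {"translation":[0,0,110],"rotation":[0,0,0],"claw":0},
  {"translation":[0,0,110],"rotation":[0,0,0],"claw":0},
  {"translation":[0,0,110],"rotation":[0,0,0],"claw":0},
])

```text
clock: 4.05
tool_pos: [0.5809, 0.0333, 0.0932]
orientation: [-165.7, -26.2, 0.1]
force: [-0.7, -0.5, -0.0]
opening: 0.0004
gripper_force: 0.0
```

Run:
```python
from kin import *
o=ctrl.get_obs();print(o['tool_pos'],o['orientation'],o['force'],o['joint_pos'])
print(tcp(163,ori(30,30)))
look('t','in1')
```

```text
[0.5809 0.0333 0.0932] [-165.7268  -26.1644    0.068 ] [-0.672  -0.4896 -0.0107] [ 16.8559   9.2799 -34.5551 -20.9085 -18.3937  94.8032]
[0.584  0.0349 0.0973]
ball 19 [0.7416 0.0311 0.1207] bearing 29.2 H 26.0
ball 28 [ 0.725  -0.0942  0.1208] bearing 315.3 H 1.0
ball 28 [0.6306 0.0837 0.1206] bearing 100.6 H 1.0
ball 19 [ 0.6066 -0.1163  0.1208] bearing 245.7 H 1.0
jaw top y [0.1264 0.132  0.1379] 144
ext crest [0.6213 0.227  0.1495] 31
```

View pics/in1.png

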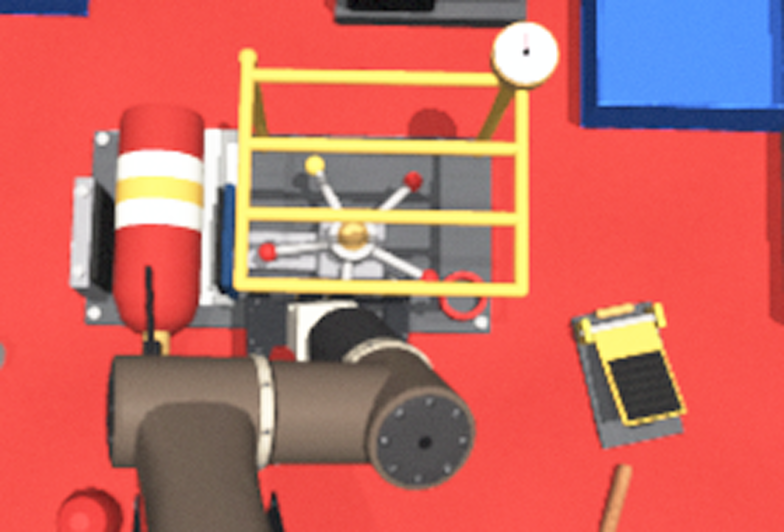

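The gripper is in place behind the near spoke at about (345,290), robot side of the front tube, with the jaw edge at (230,240). First stroke: 172° to 232° is about 1.0 rad, less than the 1.9 rad minimum.

Emit:
arm_command([
  {"translation":[-1,4,-3],"rotation":[0,0,0],"claw":0},
  {"translation":[-2,8,-6],"rotation":[0,0,0],"claw":0},
  {"translation":[-3,12,-8],"rotation":[0,0,0],"claw":0},
  {"translation":[-4.5,16,-10.5],"rotation":[0,0,0],"claw":0},
  {"translation":[-5.8,19.6,-12.8],"rotation":[0,0,0],"claw":0},
])

```text
clock: 4.6
tool_pos: [0.5745, 0.0111, 0.1007]
orientation: [-165.5, -26.6, -0.1]
force: [4.6, 5.5, -0.4]
opening: 0.0006
gripper_force: 3.5
```

Emit:
arm_command([
  {"translation":[-1,6,-2],"rotation":[0,0,0],"claw":0},
  {"translation":[-2,12,-4],"rotation":[0,0,0],"claw":0},
  {"translation":[-2.8,17.5,-6],"rotation":[0,0,0],"claw":0},
  {"translation":[-3.4,23.3,-8],"rotation":[0,0,0],"claw":0},
  {"translation":[-3.7,29.3,-9.5],"rotation":[0,0,0],"claw":0},
])

```text
clock: 5.1
tool_pos: [0.5725, -0.0192, 0.1022]
orientation: [-165.5, -26.8, -0.1]
force: [6.1, 9.6, 2.8]
opening: 0.0007
gripper_force: 5.0
```

Run:
```python
from kin import *
o=ctrl.get_obs();print(o['tool_pos'],o['orientation'],o['force'])
look('t')
```

```text
[ 0.5725 -0.0192  0.1022] [-165.5483  -26.8228   -0.0607] [6.1341 9.6495 2.8258]
ball 30 [ 0.7508 -0.0513  0.1211] bearing 342.8 H 3.0
ball 22 [0.709  0.0668 0.1192] bearing 55.8 H 26.0
ball 28 [ 0.6497 -0.126   0.1208] bearing 269.8 H 1.0
ball 8 [0.5789 0.0647 0.1193] bearing 130.0 H 7.0
jaw top y [0.1309 0.1362 0.1431] 169
ext crest [0.6384 0.2264 0.1495] 23
```

Emit:
arm_command([
  {"translation":[-0.5,5,0],"rotation":[0,0,0],"claw":0},
  {"translation":[-0.5,10,0.5],"rotation":[0,0,0],"claw":0},
  {"translation":[0,16,0.5],"rotation":[0,0,0],"claw":0},
  {"translation":[1,22,0],"rotation":[0,0,0],"claw":0},
  {"translation":[2.2,26.5,-0.5],"rotation":[0,0,0],"claw":0},
])

```text
clock: 5.65
tool_pos: [0.5738, -0.045, 0.0955]
orientation: [-165.5, -26.5, -0.1]
force: [0.4, 8.8, 2.4]
opening: 0.0003
gripper_force: 3.3
```

Emit:
arm_command([
  {"translation":[2,4,0],"rotation":[0,0,0],"claw":0},
  {"translation":[4,8,0],"rotation":[0,0,0],"claw":0},
  {"translation":[6,12,0],"rotation":[0,0,0],"claw":0},
  {"translation":[8,16,-0.5],"rotation":[0,0,0],"claw":0},
  {"translation":[10.5,20.5,-1],"rotation":[0,0,0],"claw":0},
])

```text
clock: 6.15
tool_pos: [0.5832, -0.0647, 0.0951]
orientation: [-165.5, -26.2, -0.1]
force: [-2.0, 7.9, -1.1]
opening: 0.0006
gripper_force: 3.2
```

```bash
cat >> kin.py <<'E'
def torq(o,b):
    b=np.radians(b);r=.085*np.array([np.cos(b),np.sin(b)]);F=o['force'];print('N@85:',((-(r[0]*F[1]-r[1]*F[0]))/.085).round(2))
E
python3 - <<'E'
from kin import *
o=ctrl.get_obs();print(o['tool_pos'],o['orientation'],o['force'])
look('t');torq(o,231)
O=ori(30,30);Z=O.as_matrix()[:,2]
o['orientation']=O.as_euler('xyz',degrees=True)
go(o['tool_pos']-.045*Z,[*o['orientation']],o)
for b in (150,153,156):
  print(b,tcp(b,O),clear(tcp(b,O),O));go(tcp(b,O),o['orientation'],o)
E
```

```text
[ 0.5832 -0.0647  0.0951] [-165.4766  -26.2368   -0.0682] [-2.0372  7.8991 -1.1186]
ball 30 [0.752  0.0049 0.1194] bearing 13.7 H 9.0
ball 28 [ 0.7044 -0.111   0.1209] bearing 300.9 H 1.0
ball 26 [0.6574 0.0854 0.1204] bearing 86.0 H 25.0
jaw top y [0.1362 0.1409 0.148 ] 163
ext crest [0.6343 0.2265 0.1502] 27
N@85: 6.55
t [  0.  -0. -45.] r [0. 0. 0.] |t| 45.0 |r|deg 0.0
150 [0.5972 0.0501 0.0973] 11.343658571026975
t [  13.6 -110.1   32.9] r [0. 0. 0.] |t| 116.0 |r|deg 0.0
153 [0.5939 0.0469 0.0973] 14.353989003941088
t [  10.5 -107.4   30.6] r [0. 0. 0.] |t| 112.0 |r|deg 0.0
156 [0.5907 0.0435 0.0973] 17.208699599188513
t [   7.7 -104.4   28.4] r [0. 0. 0.] |t| 108.0 |r|deg 0.0
```

Emit:
arm_command([
  {"translation":[0,-6,-5],"rotation":[0,0,0],"claw":0},
  {"translation":[0,-8,-50],"rotation":[0,0,0],"claw":0},
  {"translation":[0,-12,-60],"rotation":[0,0,0],"claw":0},
  {"translation":[5,-60,-55],"rotation":[0,0,0],"claw":0},
  {"translation":[10,-106,-40],"rotation":[0,0,0],"claw":0},
])

```text
clock: 6.7
tool_pos: [0.5662, 0.0262, 0.1614]
orientation: [-165.5, -26.7, -0.4]
force: [1.6, -0.8, 0.1]
opening: 0.0001
gripper_force: 0.0
```

Emit:
arm_command([
  {"translation":[3.6,-4,15],"rotation":[0,0,0],"claw":0},
  {"translation":[3.6,-4,45],"rotation":[0,0,0],"claw":0},
  {"translation":[3.6,-4,73],"rotation":[0,0,0],"claw":0},
  {"translation":[3.6,-4,73],"rotation":[0,0,0],"claw":0},
])

```text
clock: 7.1
tool_pos: [0.5985, 0.0497, 0.0946]
orientation: [-165.7, -26.2, 0.0]
force: [0.2, -0.1, -1.7]
opening: 0.0005
gripper_force: 0.0
```

Run:
```python
from kin import *
o=ctrl.get_obs();print(o['tool_pos'],o['orientation'],o['force'])
look('t')
O=ori(30,30);o['orientation']=O.as_euler('xyz',degrees=True)
for b in (154,158,162,166,170,174,178,182,186,190):  go(tcp(b,O),o['orientation'],o)
```

```text
[0.5985 0.0497 0.0946] [-165.6608  -26.1702    0.0007] [ 0.1884 -0.0809 -1.7135]
ball 29 [0.7515 0.0053 0.1208] bearing 14.0 H 3.0
ball 29 [ 0.705  -0.1111  0.1199] bearing 301.1 H 1.0
ball 27 [0.6569 0.0852 0.1202] bearing 86.3 H 25.0
ball 21 [ 0.5771 -0.1009  0.1185] bearing 228.0 H 5.0
jaw top y [0.1363 0.1411 0.1484] 165
ext crest [0.635  0.2262 0.1509] 20
t [-3.9  2.5 -5.8] r [0. 0. 0.] |t| 7.0 |r|deg 0.0
t [-7.6  6.6 -8.8] r [0. 0. 0.] |t| 13.0 |r|deg 0.0
t [-11.   10.9 -11.7] r [0. 0. 0.] |t| 19.0 |r|deg 0.0
t [-14.1  15.5 -14.5] r [0. 0. 0.] |t| 25.0 |r|deg 0.0
t [-16.9  20.4 -17.1] r [0. 0. 0.] |t| 32.0 |r|deg 0.0
t [-19.3  25.6 -19.7] r [0. 0. 0.] |t| 38.0 |r|deg 0.0
t [-21.3  30.9 -22.2] r [0. 0. 0.] |t| 44.0 |r|deg 0.0
t [-23.   36.5 -24.5] r [0. 0. 0.] |t| 50.0 |r|deg 0.0
t [-24.3  42.1 -26.6] r [0. 0. 0.] |t| 55.0 |r|deg 0.0
t [-25.2  48.  -28.6] r [0. 0. 0.] |t| 61.0 |r|deg 0.0
```

Emit:
arm_command([
  {"translation":[-4,2.5,-5],"rotation":[0,0,0],"claw":0},
  {"translation":[-8,6.6,-8],"rotation":[0,0,0],"claw":0},
  {"translation":[-11,11,-11],"rotation":[0,0,0],"claw":0},
  {"translation":[-14,15.5,-13],"rotation":[0,0,0],"claw":0},
  {"translation":[-17,20.5,-15],"rotation":[0,0,0],"claw":0},
])

```text
clock: 7.65
tool_pos: [0.5826, 0.0257, 0.1016]
orientation: [-165.5, -26.8, -0.1]
force: [7.4, 5.8, 3.1]
opening: 0.0003
gripper_force: 3.7
```

Emit:
arm_command([
  {"translation":[-2.4,5.2,-2.5],"rotation":[0,0,0],"claw":0},
  {"translation":[-4.4,10.5,-5],"rotation":[0,0,0],"claw":0},
  {"translation":[-6,16,-7.5],"rotation":[0,0,0],"claw":0},
  {"translation":[-7.4,21.7,-9.5],"rotation":[0,0,0],"claw":0},
  {"translation":[-8.3,27.5,-11.5],"rotation":[0,0,0],"claw":0},
])

```text
clock: 8.15
tool_pos: [0.5736, -0.0039, 0.102]
orientation: [-165.5, -26.9, -0.1]
force: [9.9, 7.2, 0.3]
opening: 0.0006
gripper_force: 5.6
```

```bash
cat >> kin.py <<'E'
def rep(bs):
    o=ctrl.get_obs();print(o['tool_pos'],o['orientation'],o['force']);look('t')
    O=ori(30,30);o['orientation']=O.as_euler('xyz',degrees=True)
    for b in bs:torq(o,b) if b==bs[0] else (print(b,end=' '),go(tcp(b,O),o['orientation'],o))
E
python3 -c "
from kin import *
rep([190,194,198,202,206,210,214,218,222,226,230])"
```

```text
[ 0.5736 -0.0039  0.102 ] [-165.5495  -26.8726   -0.0926] [9.8575 7.2197 0.2793]
ball 28 [ 0.7431 -0.0715  0.1207] bearing 331.0 H 7.0
ball 28 [0.7249 0.0526 0.1208] bearing 44.1 H 7.0
ball 31 [ 0.6303 -0.1252  0.1197] bearing 259.4 H 1.0
ball 10 [0.6059 0.079  0.1198] bearing 114.0 H 26.0
jaw top y [0.1416 0.1467 0.1537] 169
ext crest [0.6585 0.228  0.1489] 26
N@85: 5.4
194 t [-6.8  6.5  0.3] r [0. 0. 0.] |t| 9.0 |r|deg 0.0
198 t [-7.  12.5 -1.4] r [0. 0. 0.] |t| 14.0 |r|deg 0.0
202 t [-6.7 18.6 -2.8] r [0. 0. 0.] |t| 20.0 |r|deg 0.0
206 t [-6.1 24.6 -4.1] r [0. 0. 0.] |t| 26.0 |r|deg 0.0
210 t [-5.1 30.7 -5.1] r [0. 0. 0.] |t| 32.0 |r|deg 0.0
214 t [-3.7 36.7 -5.9] r [0. 0. 0.] |t| 37.0 |r|deg 0.0
218 t [-2.  42.6 -6.6] r [0. 0. 0.] |t| 43.0 |r|deg 0.0
222 t [ 0.1 48.5 -7. ] r [0. 0. 0.] |t| 49.0 |r|deg 0.0
226 t [ 2.6 54.2 -7.2] r [0. 0. 0.] |t| 55.0 |r|deg 0.0
230 t [ 5.4 59.7 -7.2] r [0. 0. 0.] |t| 60.0 |r|deg 0.0
```

Emit:
arm_command([
  {"translation":[-2,5,0.5],"rotation":[0,0,0],"claw":0},
  {"translation":[-4,9.5,0],"rotation":[0,0,0],"claw":0},
  {"translation":[-5,14.5,-1],"rotation":[0,0,0],"claw":0},
  {"translation":[-5.5,19.5,-2],"rotation":[0,0,0],"claw":0},
  {"translation":[-6,24.6,-3],"rotation":[0,0,0],"claw":0},
])

```text
clock: 8.7
tool_pos: [0.5702, -0.0282, 0.0974]
orientation: [-165.6, -26.9, -0.1]
force: [3.9, 7.2, 5.7]
opening: 0.0006
gripper_force: 4.1
```

Emit:
arm_command([
  {"translation":[1,5,-0.5],"rotation":[0,0,0],"claw":0},
  {"translation":[2,9.5,-1],"rotation":[0,0,0],"claw":0},
  {"translation":[3.2,14,-1.5],"rotation":[0,0,0],"claw":0},
  {"translation":[4.5,18.5,-2],"rotation":[0,0,0],"claw":0},
  {"translation":[6.1,23.9,-2.5],"rotation":[0,0,0],"claw":0},
])

```text
clock: 9.2
tool_pos: [0.5744, -0.0515, 0.0947]
orientation: [-165.5, -26.6, -0.1]
force: [4.2, 10.0, 2.5]
opening: 0.0002
gripper_force: 4.7
```

```bash
python3 -c "
from kin import *
rep([221,226,230,234,236,148,150,152,154])"
```

```text
[ 0.5744 -0.0515  0.0947] [-165.5058  -26.609    -0.0715] [4.1712 9.9834 2.4508]
ball 25 [ 0.7537 -0.0132  0.1209] bearing 3.8 H 4.0
ball 15 [ 0.6931 -0.1178  0.1212] bearing 293.8 H 1.0
ball 11 [0.6693 0.0835 0.1177] bearing 79.4 H 10.0
jaw top y [0.1471 0.1519 0.1593] 170
ext crest [0.6459 0.2249 0.1509] 26
N@85: 4.8
226 t [ 5.1  6.4 -2. ] r [0. 0. 0.] |t| 8.0 |r|deg 0.0
230 t [ 7.9 11.9 -1.9] r [0. 0. 0.] |t| 14.0 |r|deg 0.0
234 t [11.1 17.3 -1.7] r [0. 0. 0.] |t| 21.0 |r|deg 0.0
236 t [12.8 19.9 -1.5] r [0. 0. 0.] |t| 24.0 |r|deg 0.0
148 t [ 23.6 -98.1  34.6] r [0. 0. 0.] |t| 107.0 |r|deg 0.0
150 t [ 21.5 -96.4  33.1] r [0. 0. 0.] |t| 104.0 |r|deg 0.0
152 t [ 19.5 -94.6  31.5] r [0. 0. 0.] |t| 102.0 |r|deg 0.0
154 t [ 17.6 -92.7  30. ] r [0. 0. 0.] |t| 99.0 |r|deg 0.0
```

Emit:
arm_command([
  {"translation":[2,4,-0.5],"rotation":[0,0,0],"claw":0},
  {"translation":[4.5,8,-1],"rotation":[0,0,0],"claw":0},
  {"translation":[7,11.5,-1.5],"rotation":[0,0,0],"claw":0},
  {"translation":[9,14.5,-1.5],"rotation":[0,0,0],"claw":0},
  {"translation":[9,14.5,-1.5],"rotation":[0,0,0],"claw":0},
])

```text
clock: 9.75
tool_pos: [0.5821, -0.0658, 0.0954]
orientation: [-165.5, -26.4, -0.1]
force: [2.4, 8.1, -0.4]
opening: 0.0006
gripper_force: 4.0
```

Emit:
arm_command([
  {"translation":[0,-6,-5],"rotation":[0,0,0],"claw":0},
  {"translation":[0,-8,-50],"rotation":[0,0,0],"claw":0},
  {"translation":[0,-12,-60],"rotation":[0,0,0],"claw":0},
  {"translation":[5,-60,-55],"rotation":[0,0,0],"claw":0},
  {"translation":[10,-106,-38],"rotation":[0,0,0],"claw":0},
])

```text
clock: 10.25
tool_pos: [0.5641, 0.0252, 0.1589]
orientation: [-165.5, -26.7, -0.4]
force: [1.5, -1.3, -0.6]
opening: 0.0006
gripper_force: 0.0
```

```bash
python3 -c "
from kin import *
rep([231,148,150,152])"
```

```text
[0.5641 0.0252 0.1589] [-165.473   -26.6994   -0.4394] [ 1.484  -1.2502 -0.6291]
ball 29 [0.7515 0.0053 0.1207] bearing 14.0 H 3.0
ball 28 [ 0.7045 -0.1111  0.1203] bearing 300.9 H 1.0
ball 32 [0.6573 0.0853 0.1197] bearing 86.0 H 7.0
jaw top y [0.1488 0.1538 0.161 ] 173
ext crest [0.6457 0.2301 0.1501] 24
N@85: -1.94
148 t [ 4.2 -8.4 75.4] r [0. 0. 0.] |t| 76.0 |r|deg 0.0
150 t [ 2.1 -6.7 73.9] r [0. 0. 0.] |t| 74.0 |r|deg 0.0
152 t [ 0.1 -4.9 72.4] r [0. 0. 0.] |t| 73.0 |r|deg 0.0
```

Emit:
arm_command([
  {"translation":[3,-6,15],"rotation":[0,0,0],"claw":0},
  {"translation":[3,-6,45],"rotation":[0,0,0],"claw":0},
  {"translation":[3,-6,74],"rotation":[0,0,0],"claw":0},
  {"translation":[3,-6,74],"rotation":[0,0,0],"claw":0},
])

```text
clock: 10.7
tool_pos: [0.5961, 0.0508, 0.0909]
orientation: [-165.7, -26.1, -0.0]
force: [-1.2, -0.5, -0.5]
opening: -0.0
gripper_force: 0.0
```

Emit:
arm_command([
  {"translation":[-4,2.5,-5],"rotation":[0,0,0],"claw":0},
  {"translation":[-8,6.6,-8],"rotation":[0,0,0],"claw":0},
  {"translation":[-11,11,-10],"rotation":[0,0,0],"claw":0},
  {"translation":[-14,15.5,-12],"rotation":[0,0,0],"claw":0},
  {"translation":[-14,15.5,-12],"rotation":[0,0,0],"claw":0},
])

```text
clock: 11.2
tool_pos: [0.5831, 0.0324, 0.0982]
orientation: [-165.5, -26.8, -0.1]
force: [4.1, 3.0, 3.0]
opening: 0.0006
gripper_force: 2.5
```

```bash
python3 -c "
from kin import *
rep([164,166,168,170,172,174,176,178,180])"
```

```text
[0.5831 0.0324 0.0982] [-165.5183  -26.7785   -0.1114] [4.0689 3.0475 3.0116]
ball 34 [0.7477 0.0195 0.1199] bearing 22.0 H 2.0
ball 25 [ 0.7168 -0.102   0.1216] bearing 309.2 H 1.0
ball 27 [0.6407 0.0843 0.1207] bearing 95.1 H 1.0
jaw top y [0.1502 0.1549 0.162 ] 171
ext crest [0.6307 0.2295 0.1501] 26
N@85: 4.05
166 t [-1.9  1.4 -0.3] r [0. 0. 0.] |t| 2.0 |r|deg 0.0
168 t [-3.4  3.8 -1.7] r [0. 0. 0.] |t| 5.0 |r|deg 0.0
170 t [-4.7  6.3 -3. ] r [0. 0. 0.] |t| 8.0 |r|deg 0.0
172 t [-5.9  8.8 -4.3] r [0. 0. 0.] |t| 11.0 |r|deg 0.0
174 t [-7.1 11.4 -5.6] r [0. 0. 0.] |t| 15.0 |r|deg 0.0
176 t [-8.2 14.1 -6.8] r [0. 0. 0.] |t| 18.0 |r|deg 0.0
178 t [-9.1 16.8 -8. ] r [0. 0. 0.] |t| 21.0 |r|deg 0.0
180 t [-10.   19.5  -9.2] r [0. 0. 0.] |t| 24.0 |r|deg 0.0
```

Emit:
arm_command([
  {"translation":[-1.5,2.5,-0.5],"rotation":[0,0,0],"claw":0},
  {"translation":[-3,5,-1.5],"rotation":[0,0,0],"claw":0},
  {"translation":[-4.5,7.3,-3],"rotation":[0,0,0],"claw":0},
  {"translation":[-5.8,9.4,-4],"rotation":[0,0,0],"claw":0},
  {"translation":[-7,11.4,-5],"rotation":[0,0,0],"claw":0},
])

```text
clock: 11.75
tool_pos: [0.5778, 0.0207, 0.0982]
orientation: [-165.5, -27.0, -0.1]
force: [5.4, 6.1, 4.5]
opening: 0.0003
gripper_force: 4.0
```

Emit:
arm_command([
  {"translation":[-0.8,2.2,-1],"rotation":[0,0,0],"claw":0},
  {"translation":[-1.6,4.5,-2],"rotation":[0,0,0],"claw":0},
  {"translation":[-2.3,6.7,-3],"rotation":[0,0,0],"claw":0},
  {"translation":[-3,9,-4],"rotation":[0,0,0],"claw":0},
  {"translation":[-3.6,11.1,-4.7],"rotation":[0,0,0],"claw":0},
])

```text
clock: 12.25
tool_pos: [0.5751, 0.0088, 0.0987]
orientation: [-165.5, -27.1, -0.1]
force: [13.0, 7.2, -0.1]
opening: 0.0004
gripper_force: 6.8
```

```bash
python3 -c "
from kin import *
rep([182,184,186,188,190,194,198])"
```

```text
[0.5751 0.0088 0.0987] [-165.545   -27.1023   -0.0848] [13.0092  7.1849 -0.1245]
ball 31 [0.734  0.0435 0.1202] bearing 37.1 H 6.0
ball 29 [ 0.7357 -0.0815  0.1211] bearing 324.3 H 1.0
ball 28 [0.6132 0.079  0.1196] bearing 110.4 H 1.0
ball 28 [ 0.6178 -0.1221  0.1206] bearing 252.5 H 1.0
jaw top y [0.1529 0.1577 0.1646] 173
ext crest [0.6288 0.2323 0.1499] 25
N@85: 6.73
184 t [-4.6  3.2 -1.5] r [0. 0. 0.] |t| 6.0 |r|deg 0.0
186 t [-5.2  6.1 -2.6] r [0. 0. 0.] |t| 8.0 |r|deg 0.0
188 t [-5.7  9.  -3.6] r [0. 0. 0.] |t| 11.0 |r|deg 0.0
190 t [-6.1 11.9 -4.6] r [0. 0. 0.] |t| 14.0 |r|deg 0.0
194 t [-6.7 17.9 -6.4] r [0. 0. 0.] |t| 20.0 |r|deg 0.0
198 t [-6.8 23.9 -8. ] r [0. 0. 0.] |t| 26.0 |r|deg 0.0
```

```bash
sed -i 's/def tcp(b,O,off=.027,r=.085/def tcp(b,O,off=.027,r=.077/; s/r=.085\*np.array(\[np.cos(b),np.sin(b)\]);F/r=.077*np.array([np.cos(b),np.sin(b)]);F/' kin.py; python3 -c "
from kin import *
rep([182,180,184,186,188,190,192,194,198])"
```

```text
[0.5751 0.0086 0.0987] [-165.5521  -27.1059   -0.082 ] [12.8149  5.3699  0.8657]
ball 30 [0.7339 0.0432 0.1199] bearing 37.0 H 1.0
ball 29 [ 0.736  -0.0816  0.12  ] bearing 324.4 H 1.0
ball 30 [ 0.6191 -0.1219  0.1208] bearing 253.1 H 7.0
ball 28 [0.6131 0.0789 0.1203] bearing 110.5 H 1.0
jaw top y [0.1528 0.1574 0.1649] 173
ext crest [0.638  0.2337 0.1492] 30
N@85: 4.46
180 t [ 4.1 -1.7  4.2] r [0. 0. 0.] |t| 6.0 |r|deg 0.0
184 t [2.6 3.4 2.1] r [0. 0. 0.] |t| 5.0 |r|deg 0.0
186 t [1.9 6.  1.1] r [0. 0. 0.] |t| 6.0 |r|deg 0.0
188 t [1.4 8.6 0.2] r [0. 0. 0.] |t| 9.0 |r|deg 0.0
190 t [ 0.9 11.3 -0.8] r [0. 0. 0.] |t| 11.0 |r|deg 0.0
192 t [ 0.6 13.9 -1.6] r [0. 0. 0.] |t| 14.0 |r|deg 0.0
194 t [ 0.3 16.7 -2.5] r [0. 0. 0.] |t| 17.0 |r|deg 0.0
198 t [-0.  22.1 -4. ] r [0. 0. 0.] |t| 22.0 |r|deg 0.0
```

Emit:
arm_command([
  {"translation":[4,-2,4],"rotation":[0,0,0],"claw":0},
  {"translation":[4,-2,4],"rotation":[0,0,0],"claw":0},
  {"translation":[3.5,3.5,3],"rotation":[0,0,0],"claw":0},
  {"translation":[2.5,6,2],"rotation":[0,0,0],"claw":0},
  {"translation":[2,8.6,1],"rotation":[0,0,0],"claw":0},
])

```text
clock: 12.85
tool_pos: [0.5767, 0.0009, 0.0949]
orientation: [-165.6, -26.9, -0.1]
force: [10.5, 7.5, 3.2]
opening: 0.0004
gripper_force: 6.9
```

```bash
python3 -c "
from kin import *
rep([188,190,192,194,198,202,206])"
```

```text
[0.5767 0.0009 0.0949] [-165.5615  -26.8535   -0.0599] [10.5407  7.5167  3.2177]
ball 29 [ 0.7415 -0.0719  0.1204] bearing 330.5 H 1.0
ball 30 [0.7263 0.0515 0.1201] bearing 43.1 H 12.0
ball 29 [ 0.6292 -0.1251  0.1197] bearing 258.8 H 1.0
ball 23 [0.6053 0.0764 0.1206] bearing 114.9 H 1.0
jaw top y [0.1538 0.1586 0.1664] 168
ext crest [0.6309 0.235  0.1496] 31
N@85: 5.41
190 t [ 1.2  2.8 -2.8] r [0. 0. 0.] |t| 4.0 |r|deg 0.0
192 t [ 0.8  5.5 -3.7] r [0. 0. 0.] |t| 7.0 |r|deg 0.0
194 t [ 0.5  8.2 -4.5] r [0. 0. 0.] |t| 9.0 |r|deg 0.0
198 t [ 0.3 13.7 -6.1] r [0. 0. 0.] |t| 15.0 |r|deg 0.0
202 t [ 0.3 19.2 -7.5] r [0. 0. 0.] |t| 21.0 |r|deg 0.0
206 t [ 0.7 24.7 -8.7] r [0. 0. 0.] |t| 26.0 |r|deg 0.0
```

```bash
sed -i 's/off=.027,r=.077/off=.027,r=.070/; s/r=.077\*np.array/r=.072*np.array/' kin.py
```

Emit:
arm_command([
  {"translation":[5,-4,2],"rotation":[0,0,0],"claw":0},
  {"translation":[7,-3,2],"rotation":[0,0,0],"claw":0},
  {"translation":[8,1,2.5],"rotation":[0,0,0],"claw":0},
  {"translation":[8,4,1.5],"rotation":[0,0,0],"claw":0},
  {"translation":[7.5,7,0.5],"rotation":[0,0,0],"claw":0},
])

```text
clock: 13.4
tool_pos: [0.5802, -0.0056, 0.0921]
orientation: [-165.5, -26.3, -0.0]
force: [3.0, 9.4, -0.7]
opening: 0.0008
gripper_force: 3.9
```

```bash
python3 -c "
from kin import *
rep([192,190,192,194,196,198,202,206,210])"
```

```text
[ 0.5802 -0.0056  0.0921] [-165.5498  -26.2741   -0.034 ] [ 3.0309  9.4405 -0.6826]
ball 31 [ 0.7469 -0.0632  0.1206] bearing 336.0 H 7.0
ball 28 [0.7191 0.058  0.1209] bearing 48.5 H 1.0
ball 28 [ 0.6378 -0.1259  0.1206] bearing 263.4 H 1.0
ball 9 [0.6021 0.0715 0.1213] bearing 117.6 H 20.0
jaw top y [0.1548 0.1596 0.1672] 172
ext crest [0.6378 0.2345 0.1499] 20
N@85: 7.29
190 t [ 5.5 -4.9 -1.9] r [0. 0. 0.] |t| 8.0 |r|deg 0.0
N@85: 7.29
194 t [ 4.7 -0.  -3.6] r [0. 0. 0.] |t| 6.0 |r|deg 0.0
196 t [ 4.5  2.5 -4.4] r [0. 0. 0.] |t| 7.0 |r|deg 0.0
198 t [ 4.3  5.  -5.1] r [0. 0. 0.] |t| 8.0 |r|deg 0.0
202 t [ 4.2 10.1 -6.5] r [0. 0. 0.] |t| 13.0 |r|deg 0.0
206 t [ 4.5 15.1 -7.6] r [0. 0. 0.] |t| 18.0 |r|deg 0.0
210 t [ 5.  20.3 -8.7] r [0. 0. 0.] |t| 23.0 |r|deg 0.0
```

Add to kin.py:
```python
def torq(o,b):
    b=np.radians(b);u=np.array([np.cos(b),np.sin(b)]);d=ori(30,30).as_matrix()[:,2]
    p=o['tool_pos']+d*(o['tool_pos'][2]-.112)/.866;r=(p[:2]-C)@u;F=o['force']
    print('r',r.round(4),'N@85:',((-(u[0]*F[1]-u[1]*F[0]))*r/.085).round(2))
```

```text
(no output)
```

Emit:
arm_command([
  {"translation":[1.5,1.5,-0.5],"rotation":[0,0,0],"claw":0},
  {"translation":[3,3.5,-1.5],"rotation":[0,0,0],"claw":0},
  {"translation":[4,5.5,-2.5],"rotation":[0,0,0],"claw":0},
  {"translation":[4,7.5,-3],"rotation":[0,0,0],"claw":0},
  {"translation":[4,9,-3.5],"rotation":[0,0,0],"claw":0},
])

```text
clock: 13.95
tool_pos: [0.5816, -0.0148, 0.0934]
orientation: [-165.5, -26.1, -0.0]
force: [0.4, 9.6, -1.5]
opening: 0.0004
gripper_force: 4.0
```

```bash
python3 -c "
from kin import *
rep([198,200,202,206,210])"
```

```text
[ 0.5816 -0.0148  0.0934] [-165.5164  -26.0552   -0.0291] [ 0.4327  9.5687 -1.5151]
ball 31 [ 0.751  -0.0504  0.1211] bearing 343.3 H 3.0
ball 30 [0.709  0.0671 0.1192] bearing 55.9 H 13.0
ball 31 [ 0.6515 -0.1262  0.1205] bearing 270.8 H 6.0
ball 10 [0.5787 0.0647 0.1175] bearing 130.1 H 6.0
jaw top y [0.1559 0.1606 0.168 ] 174
ext crest [0.6318 0.2355 0.1495] 31
r 0.0739 N@85: 7.8
200 t [ 2.4 -1.2 -3. ] r [0. 0. 0.] |t| 4.0 |r|deg 0.0
202 t [ 2.4  1.3 -3.6] r [0. 0. 0.] |t| 5.0 |r|deg 0.0
206 t [ 2.6  6.4 -4.8] r [0. 0. 0.] |t| 8.0 |r|deg 0.0
210 t [ 3.2 11.5 -5.8] r [0. 0. 0.] |t| 13.0 |r|deg 0.0
```

Emit:
arm_command([
  {"translation":[0.3,2,-0.5],"rotation":[0,0,0],"claw":0},
  {"translation":[0.6,4,-1],"rotation":[0,0,0],"claw":0},
  {"translation":[1,6,-1.5],"rotation":[0,0,0],"claw":0},
  {"translation":[1.4,8,-2],"rotation":[0,0,0],"claw":0},
  {"translation":[2,10,-2.5],"rotation":[0,0,0],"claw":0},
])

```text
clock: 14.5
tool_pos: [0.5836, -0.0248, 0.0944]
orientation: [-165.5, -26.1, -0.0]
force: [0.2, 11.1, -2.4]
opening: 0.0003
gripper_force: 4.2
```

```bash
python3 -c "
from kin import *
rep([207,206,210,214,218])"
```

```text
[ 0.5836 -0.0248  0.0944] [-165.4928  -26.0716   -0.0278] [ 0.25   11.0867 -2.4272]
ball 28 [ 0.753  -0.0363  0.1203] bearing 351.0 H 4.0
ball 32 [0.6979 0.0742 0.1197] bearing 63.1 H 7.0
ball 22 [ 0.6633 -0.1252  0.12  ] bearing 277.2 H 2.0
ball 21 [0.5752 0.0548 0.1221] bearing 135.0 H 4.0
jaw top y [0.1574 0.1621 0.1695] 168
ext crest [0.627  0.2364 0.1503] 23
r 0.0715 N@85: 8.21
206 t [ 0.4 -3.3 -2.3] r [0. 0. 0.] |t| 4.0 |r|deg 0.0
210 t [ 1.   1.8 -3.4] r [0. 0. 0.] |t| 4.0 |r|deg 0.0
214 t [ 1.9  6.9 -4.2] r [0. 0. 0.] |t| 8.0 |r|deg 0.0
218 t [ 3.1 12.  -4.9] r [0. 0. 0.] |t| 13.0 |r|deg 0.0
```

Emit:
arm_command([
  {"translation":[0.3,2,-0.5],"rotation":[0,0,0],"claw":0},
  {"translation":[0.8,4,-1],"rotation":[0,0,0],"claw":0},
  {"translation":[1.3,6,-1.2],"rotation":[0,0,0],"claw":0},
  {"translation":[1.9,8,-1.5],"rotation":[0,0,0],"claw":0},
  {"translation":[2.5,10,-1.8],"rotation":[0,0,0],"claw":0},
])

```text
clock: 15.05
tool_pos: [0.5862, -0.0344, 0.0949]
orientation: [-165.4, -26.1, -0.0]
force: [0.8, 15.6, -1.4]
opening: 0.0009
gripper_force: 5.9
```

```bash
python3 -c "
from kin import *
rep([214.5,214,218,222,226])"
```

```text
[ 0.5862 -0.0344  0.0949] [-165.4468  -26.0682   -0.0313] [ 0.8116 15.627  -1.3734]
ball 24 [ 0.7537 -0.0223  0.1209] bearing 358.7 H 12.0
ball 10 [0.6904 0.0792 0.1222] bearing 67.8 H 1.0
jaw top y [0.1587 0.1637 0.1709] 172
ext crest [0.636  0.2385 0.1507] 22
r 0.0706 N@85: 10.31
214 t [-0.7 -2.6 -2.5] r [0. 0. 0.] |t| 4.0 |r|deg 0.0
218 t [ 0.5  2.5 -3.2] r [0. 0. 0.] |t| 4.0 |r|deg 0.0
222 t [ 2.1  7.5 -3.7] r [0. 0. 0.] |t| 9.0 |r|deg 0.0
226 t [ 3.9 12.4 -4. ] r [0. 0. 0.] |t| 14.0 |r|deg 0.0
```

Emit:
arm_command([
  {"translation":[0.3,1,-0.1],"rotation":[0,0,0],"claw":0},
  {"translation":[0.6,2,-0.3],"rotation":[0,0,0],"claw":0},
  {"translation":[1,3,-0.5],"rotation":[0,0,0],"claw":0},
  {"translation":[1.3,4,-0.6],"rotation":[0,0,0],"claw":0},
])

```text
clock: 15.5
tool_pos: [0.5871, -0.0373, 0.0949]
orientation: [-165.4, -26.0, -0.0]
force: [0.3, 19.7, -0.6]
opening: 0.0005
gripper_force: 7.7
```

```bash
python3 -c "
from kin import *
rep([217.5,218,222,226])"
```

```text
[ 0.5871 -0.0373  0.0949] [-165.3631  -26.0096   -0.0305] [ 0.3196 19.73   -0.5724]
ball 24 [ 0.7536 -0.0188  0.1209] bearing 0.7 H 4.0
jaw top y [0.1591 0.1638 0.1708] 170
ext crest [0.6466 0.2366 0.149 ] 26
r 0.0702 N@85: 12.77
218 t [-0.3 -0.4 -2.9] r [0. 0. 0.] |t| 3.0 |r|deg 0.0
222 t [ 1.2  4.6 -3.4] r [0. 0. 0.] |t| 6.0 |r|deg 0.0
226 t [ 3.   9.5 -3.7] r [0. 0. 0.] |t| 11.0 |r|deg 0.0
```

Firm clamp reached, about 13 N at 85 mm. Backing away from the spoke and checking that it holds.

Emit:
arm_command([
  {"translation":[-0.5,-4,0.5],"rotation":[0,0,0],"claw":0},
  {"translation":[-1,-10,0],"rotation":[0,0,0],"claw":0},
  {"translation":[-1,-12,-40],"rotation":[0,0,0],"claw":0},
  {"translation":[-1,-12,-85],"rotation":[0,0,0],"claw":0},
  {"translation":[-10,-12,-130],"rotation":[0,0,0],"claw":0},
])

```text
clock: 16.05
tool_pos: [0.5225, -0.0616, 0.2084]
orientation: [-165.7, -26.2, 0.0]
force: [1.3, 0.0, 0.6]
opening: 0.0005
gripper_force: 0.0
```

Run:
```python
from kin import *
rep([217.5])
o=ctrl.get_obs();q=o['joint_pos'];print(q)
P=np.array([.478,-.396])
for yaw in (-60,-40,-20,0,20,-76):
    e=[180,0,yaw]
    m=ik([.43,-.25,.26],e,1,seed=q)
    s=[ik([*P,z],e,1,seed=m[0] if m else q) for z in(.15,.04)]
    print(yaw,[x[0].round(0).astype(int).tolist() if x else None for x in [m]+s])
e=[180,0,0];go([.43,-.25,.26],e,o)
```

```text
[ 0.5225 -0.0616  0.2084] [-165.7043  -26.2442    0.0105] [1.2606 0.0157 0.5585]
ball 24 [ 0.7535 -0.0189  0.1209] bearing 0.6 H 4.0
ball 30 [0.5629 0.0421 0.1205] bearing 144.5 H 1.0
ball 22 [ 0.5635 -0.0818  0.1207] bearing 215.5 H 25.0
jaw top y [0.159  0.1638 0.1709] 174
ext crest [0.6452 0.2383 0.1508] 18
r 0.0713 N@85: -0.63
[  3.9209  -4.4765 -29.5901 -20.0469 -39.0977 102.2543]
-60 [[-7, 2, -18, 0, -69, 37], [-22, 19, -12, 0, -59, 52], [-22, 26, -19, 0, -46, 52]]
-40 [[-7, 2, -18, 0, -69, 57], [-22, 19, -12, 0, -59, 72], [-22, 26, -19, 0, -46, 72]]
-20 [[-7, 2, -18, 0, -69, 77], [-22, 19, -12, 0, -59, 92], [-22, 26, -19, 0, -46, 92]]
0 [[-7, 2, -18, 0, -69, 97], [-22, 19, -12, 0, -59, 112], [-22, 26, -19, 0, -46, 112]]
20 [[-7, 2, -18, 0, -69, 117], [-22, 19, -12, 0, -59, 132], [-22, 26, -19, 0, -46, 132]]
-76 [[-7, 2, -18, 0, -69, 21], [-22, 19, -12, 0, -59, 36], [-22, 26, -19, 0, -46, 36]]
t [ -61.2  161.2 -124.7] r [-2.801 -5.313  0.671] |t| 213.0 |r|deg 30.2
```

Emit:
arm_command([
  {"translation":[-25,10,-40],"rotation":[-0.4,-0.8,0.1],"claw":0},
  {"translation":[-45,45,-65],"rotation":[-0.9,-1.8,0.2],"claw":0},
  {"translation":[-52,85,-85],"rotation":[-1.6,-3.0,0.4],"claw":0},
  {"translation":[-58,125,-105],"rotation":[-2.2,-4.2,0.55],"claw":0},
  {"translation":[-61,161,-125],"rotation":[-2.8,-5.31,0.67],"claw":0},
])

```text
clock: 16.6
tool_pos: [0.4314, -0.2501, 0.2543]
orientation: [180.0, 0.6, -0.1]
force: [1.0, -0.3, -0.4]
opening: 0.0006
gripper_force: 0.0
```

Emit:
arm_command([
  {"translation":[0,0,0],"rotation":[0,0,0],"claw":0},
  {"translation":[12,40,20],"rotation":[0,0,0],"claw":0},
  {"translation":[24,75,50],"rotation":[0,0,0],"claw":0},
  {"translation":[36,110,80],"rotation":[0,0,0],"claw":0},
  {"translation":[48,146,110],"rotation":[0,0,0],"claw":0},
])

```text
clock: 17.1
tool_pos: [0.4796, -0.3947, 0.1413]
orientation: [-179.9, 0.3, -0.0]
force: [2.1, 0.4, -0.2]
opening: -0.0
gripper_force: 0.0
```

Emit:
arm_command([
  {"translation":[0,0,0],"rotation":[0,0,0],"claw":0},
  {"translation":[0,0,0],"rotation":[0,0,0],"claw":0},
])

```text
clock: 17.3
tool_pos: [0.4785, -0.3939, 0.1407]
orientation: [-179.8, 0.6, -0.1]
force: [0.0, 0.3, 0.0]
opening: 0.0006
gripper_force: 0.0
```

Run:
```python
from h import *
o=ctrl.get_obs();print(o['tool_pos'],o['orientation'],o['force'],o['joint_pos'])
im,d=ctrl.snapshot('scene');cv2.imwrite('pics/ped.png',cv2.resize(im[230:384,90:290,::-1],None,fx=4,fy=4,interpolation=cv2.INTER_CUBIC)[:600])
go([.478,-.396,.08],[180,0,0])
```

```text
[ 0.4785 -0.3939  0.1407] [-179.8078    0.5673   -0.1142] [0.0062 0.3455 0.0104] [-21.4137  19.5155 -12.7112   0.0317 -58.3717 111.2818]
t [-0.7  2.6 62.3] r [-0.026  0.086 -0.011] |t| 62.0 |r|deg 0.4
```

View pics/ped.png

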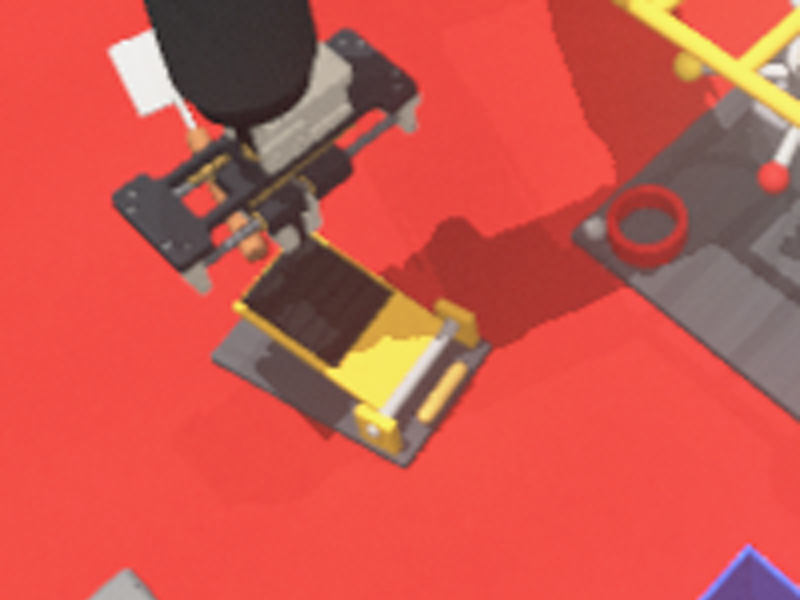

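The shut fingertips at about (300,245) hang over the black pad centred at (315,300), clear of everything else. Pressing down now.

Emit:
arm_command([
  {"translation":[-0.7,2.6,20],"rotation":[0,0,0],"claw":0},
  {"translation":[-0.7,2.6,40],"rotation":[0,0,0],"claw":0},
  {"translation":[-0.7,2.6,58],"rotation":[0,0,0],"claw":0},
  {"translation":[-0.7,2.6,68],"rotation":[0,0,0],"claw":0},
  {"translation":[-0.7,2.6,78],"rotation":[0,0,0],"claw":0},
])

```text
clock: 17.85
tool_pos: [0.479, -0.3958, 0.0663]
orientation: [-180.0, 0.3, 0.1]
force: [-4.2, 0.7, 9.1]
opening: 0.0004
gripper_force: 3.8
```

Emit:
arm_command([
  {"translation":[0,0,4],"rotation":[0,0,0],"claw":0},
  {"translation":[0,0,8],"rotation":[0,0,0],"claw":0},
  {"translation":[0,0,12],"rotation":[0,0,0],"claw":0},
])

```text
clock: 18.15
tool_pos: [0.4784, -0.3964, 0.0548]
orientation: [-180.0, 0.3, 0.0]
force: [-4.6, -0.8, 10.1]
opening: 0.0003
gripper_force: 4.3
```

Emit:
arm_command([
  {"translation":[0,0,3],"rotation":[0,0,0],"claw":0},
  {"translation":[0,0,6],"rotation":[0,0,0],"claw":0},
])

```text
clock: 18.35
tool_pos: [0.4781, -0.3966, 0.049]
orientation: [-180.0, 0.3, 0.0]
force: [-6.3, -0.5, 10.0]
opening: 0.0006
gripper_force: 4.7
```

Emit:
arm_command([
  {"translation":[0,0,2],"rotation":[0,0,0],"claw":0},
  {"translation":[0,0,4],"rotation":[0,0,0],"claw":0},
  {"translation":[0,0,4],"rotation":[0,0,0],"claw":0},
])

```text
clock: 18.65
tool_pos: [0.4777, -0.3966, 0.0448]
orientation: [-180.0, 0.4, 0.0]
force: [-6.5, -2.3, 10.9]
opening: 0.0004
gripper_force: 4.8
```

Emit:
arm_command([
  {"translation":[0,0,2],"rotation":[0,0,0],"claw":0},
  {"translation":[0,0,3],"rotation":[0,0,0],"claw":0},
  {"translation":[0,0,3],"rotation":[0,0,0],"claw":0},
])

```text
clock: 18.95
tool_pos: [0.4776, -0.3967, 0.043]
orientation: [-180.0, 0.4, 0.1]
force: [-9.0, -0.4, 17.7]
opening: 0.0003
gripper_force: 8.4
```

Emit:
arm_command([
  {"translation":[0,0,1.5],"rotation":[0,0,0],"claw":0},
  {"translation":[0,0,1.5],"rotation":[0,0,0],"claw":0},
  {"translation":[0,0,1.5],"rotation":[0,0,0],"claw":0},
  {"translation":[0,0,1.5],"rotation":[0,0,0],"claw":0},
  {"translation":[0,0,1.5],"rotation":[0,0,0],"claw":0},
])

```text
clock: 19.45
tool_pos: [0.4776, -0.3968, 0.0427]
orientation: [180.0, 0.4, 0.1]
force: [-11.0, 3.8, 28.2]
opening: -0.0001
gripper_force: 13.5
```

Emit:
arm_command([
  {"translation":[0,0,0],"rotation":[0,0,0],"claw":0},
  {"translation":[0,0,0],"rotation":[0,0,0],"claw":0},
  {"translation":[0,0,0],"rotation":[0,0,0],"claw":0},
  {"translation":[0,0,0],"rotation":[0,0,0],"claw":0},
  {"translation":[0,0,0],"rotation":[0,0,0],"claw":0},
])

```text
clock: 19.95
tool_pos: [0.4776, -0.3968, 0.0427]
orientation: [180.0, 0.4, 0.1]
force: [-12.0, 2.2, 27.5]
opening: 0.0005
gripper_force: 13.5
```

Emit:
arm_command([
  {"translation":[0,0,0],"rotation":[0,0,0],"claw":0},
  {"translation":[0,0,0],"rotation":[0,0,0],"claw":0},
  {"translation":[0,0,0],"rotation":[0,0,0],"claw":0},
  {"translation":[0,0,0],"rotation":[0,0,0],"claw":0},
  {"translation":[0,0,0],"rotation":[0,0,0],"claw":0},
])

```text
clock: 20.45
tool_pos: [0.4776, -0.3967, 0.0427]
orientation: [180.0, 0.4, 0.1]
force: [-11.8, 2.6, 27.0]
opening: -0.0001
gripper_force: 13.5
```

The pedal is at its stop and was held for 1.5 s. Releasing it slowly, then checking the whole scene.

Emit:
arm_command([
  {"translation":[0,0,-6],"rotation":[0,0,0],"claw":0},
  {"translation":[0,0,-14],"rotation":[0,0,0],"claw":0},
  {"translation":[0,0,-24],"rotation":[0,0,0],"claw":0},
  {"translation":[0,0,-36],"rotation":[0,0,0],"claw":0},
  {"translation":[0,0,-60],"rotation":[0,0,0],"claw":0},
])

```text
clock: 20.95
tool_pos: [0.4776, -0.3953, 0.0979]
orientation: [-179.8, 0.5, -0.0]
force: [0.2, 0.2, 0.3]
opening: 0.0005
gripper_force: 0.0
```

Emit:
arm_command([
  {"translation":[-10,0,-45],"rotation":[0,0,0],"claw":0},
  {"translation":[-40,0,-90],"rotation":[0,0,0],"claw":0},
  {"translation":[-70,0,-130],"rotation":[0,0,0],"claw":0},
  {"translation":[-70,0,-130],"rotation":[0,0,0],"claw":0},
])

```text
clock: 21.35
tool_pos: [0.4087, -0.3976, 0.2354]
orientation: [179.8, -0.0, -0.0]
force: [1.5, 0.0, 0.7]
opening: 0.0005
gripper_force: 0.0
```

Run:
```python
from h import *
look('t')
im,d=ctrl.snapshot('top');P=unproj('top',d)
Z=P[...,2];m=(np.abs(P[...,0]-.483)<.05)&(abs(P[...,1]+.395)<.04)&(Z<.12)&(Z>.02);print('pad z max',m.sum(),np.percentile(Z[m],[50,98]) if m.any() else None)
cv2.imwrite('pics/end.png',cv2.resize(im[:,:,::-1],(800,600),interpolation=cv2.INTER_CUBIC))
im,d=ctrl.snapshot('scene');P=unproj('scene',d);Z=P[...,2];m=(np.abs(P[...,0]-.478)<.008)&(abs(P[...,1]+.396)<.008)&(Z<.12);print('scene pad z',np.median(Z[m]) if m.any() else None)
o=ctrl.get_obs();print(o['tool_pos'],o['force'],o['clock'])
```

```text
ball 23 [ 0.7539 -0.0186  0.1204] bearing 0.8 H 4.0
ball 31 [0.563  0.0421 0.1204] bearing 144.5 H 1.0
ball 28 [ 0.5637 -0.0823  0.1211] bearing 215.8 H 22.0
jaw top y [0.159  0.1637 0.1708] 170
ext crest [0.665  0.2399 0.1501] 25
pad z max 0 None
scene pad z 0.07141426496775269
[ 0.4092 -0.3962  0.2291] [ 0.3294  0.6457 -1.0374] 21.5
```

View pics/end.png

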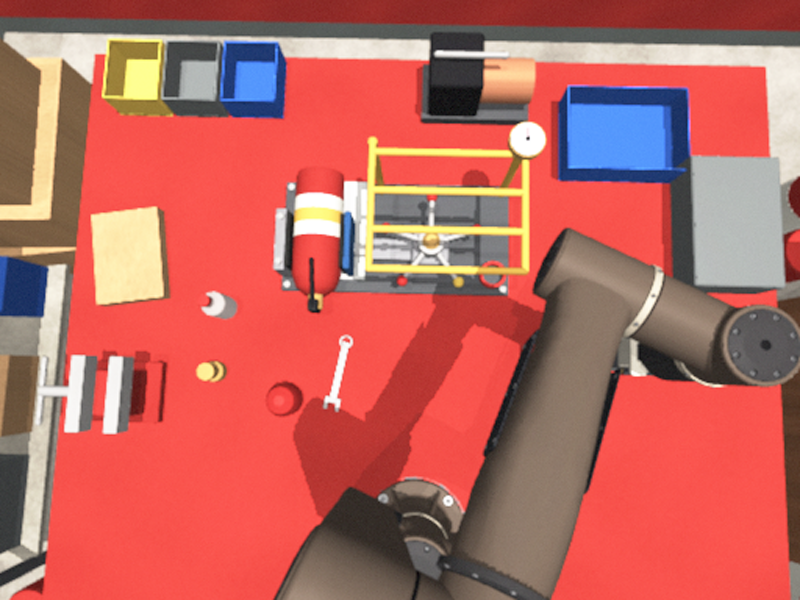

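The extinguisher at (320,230) sits between the blue jaw (348,240) and the back jaw (283,240). The spokes have not moved, the pedal is back up at z = 0.071, and the bystanders are where they were.

```bash
python3 -c "
from plant import ctrl
print(ctrl.close_job())"
```

```text
the job is handed in; nothing more can be done
None
```

I clamped the extinguisher at about 13 N (my estimate, at 85 mm), then held the test pedal at its stop for about 1.5 s and let it come back up; the clamp was still tight when I handed the job in at 21.5 s.

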